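Set the bolt-pattern gauge plate on the valve body's guide pins

ROBOT

A 6-joint arm with a two-finger parallel gripper is mounted at the origin on the work surface. World frame = base frame: x ahead of the robot, y to its left, z up, the work surface at z = 0. Lengths are in m, angles in rad, forces in N, time in s.
With the tool pointing down it reaches from about 0.375 to 0.9 m from the base axis. Payload 3.1 kg.
Tool frame: the origin (TCP) lies on the centre line of the jaws, within the pads' length; the fingertips stand 25 mm ahead of it and the grasp point (between the pads) lies 6 mm ahead of it (manip.tips_ahead is the distance from the TCP to the fingertips, in m); z points along the fingers, y is the direction in which the jaws open and shut (so a half turn about z gives the same grasp; the last joint's range is limited). The gripper opens to 85 mm and grips with 20 to 120 N. Pads are 22 mm wide; open, the fingers measure 114 mm over their backs; the gripper's body (76 mm by 85 mm) begins 54 mm behind the grasp point. The pads swing forward as they close: fully open they stand 13 mm farther back than shut.
Start: joints at [1.125, 0.527, 1.433, -0, 1.181, -0.178], TCP at [0.165, 0.603, 0.256] pointing down, gripper open.
Joint ranges: [-3.08, 3.08], [-0.75, 2.2], [0.22, 2.44], [-1.43, 4.57], [0, 2.65], [-2.85, 2.85]. Speed limits (rad/s): [2.79, 2.79, 3.14, 3.14, 3.14, 3.14].

INTERFACE

Orientations are given as a unit quaternion [x, y, z, w].
In Python, from station import manip gives the robot as it stands.
- The arm moves only by the tool play_rows, never from a script. Its argument "steps" is a list that holds one entry, the list of rows, each a list of 6 numbers: the shift along the tool's x, y, z in m, then the turn, a rotation vector about the tool's x, y, z in degrees. In form: [[[x, y, z, rx, ry, rz], ...]]. A call has 1 to 10 rows; each row shifts and turns the commanded pose from where the row before left it, along the tool's axes as they then stand; what a row does not reach is not made up. A row lasts 1/8 s, in which the tool goes at most 62.5 mm and 10.7 degrees, less where a joint would pass 70% of its speed; a pose out of reach is approached as far as the arm can. A call is refused whole if a number of a shift passes 0.0625 or a number of a turn 10.7, either way. A call with a gripper value outside its range is refused whole. "fingers" is the opening, from 0 (shut) to 1 (fully open), set as the call begins (left out, the last holds). The fingers move at their own pace and stop on an object; "squeeze" is the grip in N (left out, the last holds). Time passes only in rows, so rows that do not move let the fingers close. It gives the time, the measured TCP pose, the force and the opening at its end, in the units of the state.
- manip.sense(): the state, without advancing time (a new reading comes with each control period).
- manip.snapshot(name): name is "scene" or "top" or "wrist"; returns a dict with "img" (400x640x3 uint8, red, green, blue), "K" (3x3 intrinsics, pixels), "world_from_camera" (4x4, takes a point from camera to world coordinates). Camera axes: x right, y down, z forward; pixel columns grow to the right and rows downward; lengths in m; the calibration is good to about 2 mm. A picture is of the moment at which its call begins. There is no depth.
- manip.sign_off(): hands the job in, once; it reports no verdict.
Trained networks look in a picture, given as the dict that the camera call returned (one of the last four; its "shot" number tells which), for a name from the list of things; names that differ only in an ending like _2 or _b are one class to them, and where a whole thing is asked for, a point or a joint stands for the part that bears it (a point fixed in the world has none). Each returns a list of dicts, best first, with "score" (0 to 1); they miss things now and then, are a little off and sometimes report something else, mostly with a low value. They report only what shows in the picture. A call takes as long as a camera call. They do not tell look-alikes from the thing itself.
- manip.regions_of(label, picture): "pixels" (400x640 bool, what is visible of it) and "rect" ([left, top, right, bottom] in pixels, round what is visible of it).
- manip.pinpoint(label, picture): "point" ([column, row] in pixels: a listed point, or the origin of a listed thing).
The state is a dict: "t": time; "q": joint angles; "qd": joint speeds; "tau": joint torques, N m; "tcp_pos": TCP position; "tool_rot": TCP orientation; "force": force on the tool from outside, world axes, zero at the start; "ft_torque": the same for the moment, N m; "finger_gap": opening from 0.0 (shut) to 1.0 (fully open).
Only numpy, scipy, OpenCV 4.12 (cv2) and the standard library are available. Lean on these libraries where they do the work, as an engineer would, in place of code of your own. Each camera call takes 0.05 s, during which the arm holds its last target.

TASK

Swing the dial gauge on its stand well clear of the valve body, to either side. Then take the bolt-pattern gauge plate off its sloping rest by its handle and lower it, kept level, over the two guide pins until it sits flush on the valve body's top flange; set it down gently rather than letting it drop, let go, and leave the other instruments where they lie.

Things in the scene. Friction and masses are not known exactly. Their poses are not given: they have to be found in the camera images.
- seat (a point): Centre of the upper face of the valve body's bright machined top flange, 150 mm above the table. Flange 110 mm (x) by 160 mm (y), with a 62 mm round opening in its middle. Axes: y runs through both guide pins, x along the pipe, z up; the dial-gauge stand is on the +x side. The gauge plate, when home, covers the flange exactly.
- valve: The valve casting, fixed, of black painted iron, with its bright top flange uppermost and a round 140 mm flange at each pipe end (outer faces at x = +-90 mm, tops 140 mm above the table). Origin on the table under its middle.
- pin_left (a point): Tip of the guide pin at y = +62 mm of the flange. Each pin is dark steel, 16 mm in diameter, stands 40 mm above the flange (tip 190 mm above the table); its last 14 mm taper to a blunt 6 mm nose.
- pin_right (a point): Tip of the other guide pin, the same, at y = -62 mm of the flange (pins 124 mm apart).
- gauge_arm (a joint): Angle (rad) of the dial-gauge arm about its upright post. At 0 it points from the post to the middle of the flange, dial over it; positive is counter-clockwise from above, range -1.7 to 1.7. Friction (0.25 N m, about 2 N sideways on the rod) holds it where it is left. Starts within 0.3 of 0; well clear of the valve body beyond 0.9 either way.
- post_axis (a point): Point on the axis of the stand's fixed upright post (16 mm thick, top 300 mm above the table), at the height of the arm's rod, 265 mm. Magnet base 60 x 50 x 55 mm. A swivel boss, 34 mm across, surrounds the post here; its clamp knob sticks out 48 mm on the arm's +y side.
- gauge_rod (a point): Point on the arm's bare horizontal steel rod (10 mm thick), 130 mm out from the post axis and 265 mm above the table: the rod is bare from 20 to 165 mm out. Site x points along the rod from the dial towards the post. Push it sideways or pinch it.
- dial (a point): Middle of the dial gauge at the end of the arm, 194 mm from the post axis, 265 mm above the table: a 56 mm upright disc 20 mm thick with its stem hanging to 203 mm above the table.
- plate_grip (a point): Middle of the gauge plate's handle bar, where to hold it. Black bridge handle along the plate's y: bar 20 mm wide (x), 16 high, 100 long, on two legs 14 mm thick at y = +-43 mm, 32 mm free under the bar. Its middle is 50 mm above the plate's underside. Plate axes: z is the plate's upward normal, at first 30 degrees off vertical, leaning to the rest's -x side; x points up the slope.
- plate_under (a point): Centre of the gauge plate's underside. Loose aluminium plate 110 mm (x) x 160 mm (y) x 10 mm thick, 0.5 to 0.75 kg with its handle. A 19 mm hole goes through at y = +62 and y = -62 mm (x = 0), each with a steel bush 28 mm across standing 10 mm above the plate. It fits the pins either way round.
- plate: The gauge plate itself; its origin is the same point as plate_under.
- rest: Fixed plywood easel, 200 mm wide (y), 150 mm deep, its rubber-faced deck sloping 30 degrees, rising from its -x (robot's) side: low edge 50 mm, top edge 110 mm above the table. Origin on the table. A lip across the low edge, 7 mm proud of the deck, stops the plate sliding; take the plate off straight out from the deck.
- ring_gauge: Bystander: loose steel ring, 72 mm across, 24 mm high. Origin under its centre.
- v_block: Bystander: loose steel V-block 70 x 50 x 48 mm. Origin under its centre.
- caliper: Bystander: loose steel caliper lying flat, 230 mm long. Origin at its middle.
- calculator: Bystander: loose desk calculator 85 x 150 x 18 mm lying flat. Origin under its centre.
Mind the look-alikes: they are no part of the job. There is more than one size of the plate; the job needs the smaller.

How it is judged:
On the way, in this order (a step that is already met when the one before it is completed fails the run):
1. the dial-gauge arm has been swung clear of the valve body (at least 0.75 rad to either side) while the gauge plate is not yet on the pins ((value of joint gauge_arm above 0.75 rad or value of joint gauge_arm below -0.75 rad) and distance between plate_under and seat above 0.06 m), for 0.2 s.
2. the gauge plate sits flush on the flange over both pins (horizontal distance between plate_under and seat below 0.003 m and z of plate_under in the frame of seat between -0.003 and 0.003 m and angle between plate_under's own z axis and vertical below 0.035 rad and angle between the y axis of plate_under and the y axis of seat, either way round below 0.06 rad), for 0.2 s.
At the end, for the whole second after the job is handed in: The gauge plate rests flush on the valve body's flange over both guide pins (centre within 3 mm sideways and 3 mm in height, level within 2 degrees, either way round), at rest and released, and the dial-gauge arm is still swung at least 0.75 rad to one side (all of step 2 and (value of joint gauge_arm above 0.75 rad or value of joint gauge_arm below -0.75 rad) and linear speed of plate below 0.01 m/s); the robot touches nothing.
It fails at once if the plate was tipped more than 8 degrees from level while going down over the pins (horizontal distance between plate_under and seat below 0.02 m and z of plate_under in the frame of seat below 0.04 m and angle between plate_under's own z axis and vertical above 0.14 rad).
It fails at once if the plate was dropped or rammed down the pins (faster than 0.25 m/s) (horizontal distance between plate_under and seat below 0.02 m and z of plate_under in the frame of seat below 0.04 m and linear speed of plate above 0.25 m/s).
It fails at once if another instrument was moved more than 30 mm (distance of any of ring_gauge, v_block, caliper, calculator from where it was at the start of the episode above 0.03 m).
It also fails if it takes over 64 s, if anything falls off the work surface, if the arm or the gripper's body presses on something with over 40 N, if the wrist force passes 120 N, or if a joint passes its speed limit or range.

## Working session

There is one attempt and no reset: what is moved stays moved. The work goes in short steps, Python scripts to look and compute and a tool call to move; the robot and the scene stay as the last step left them, time stands still between calls to the robot, and variables do not carry over. Pictures are saved under pics/ and viewed, and the job is handed in when it is done.

Besides the shell and the picture viewer there is one more tool, called after "Call:" as a command line: name --argument value ..., lists and objects as JSON in quotes. play_rows: Moves the arm, as the interface text tells. Its arguments: {"type":"object","properties":{"steps":{"type":"array"},"fingers":{"type":"number"},"squeeze":{"type":"number"}},"required":["steps"]}

```bash
ls; mkdir -p pics
python3 - <<'E'
from station import manip
import cv2
for n in ["scene","top","wrist"]:
    s=manip.snapshot(n); cv2.imwrite(f"pics/{n}0.png",s["img"][:,:,::-1]); print(n,s["K"].tolist(),s["world_from_camera"].round(4).tolist(),s["shot"])
print(manip.sense())
E
```

```text
pics
scene [[386.3200035696216, 0.0, 327.2322020529025], [0.0, 386.3200035696216, 201.44671186896352], [0.0, 0.0, 1.0]] [[0.812, 0.4074, -0.418, 0.8598], [0.5836, -0.5615, 0.5866, -0.5542], [0.0043, -0.7203, -0.6937, 0.8055], [0.0, 0.0, 0.0, 1.0]] 1
top [[389.4910310758717, 0.0, 320.0822527657412], [0.0, 389.4910310758717, 202.5030134629022], [0.0, 0.0, 1.0]] [[-0.0018, -0.996, 0.0899, 0.405], [-0.9994, -0.0014, -0.0358, 0.0057], [0.0358, -0.0899, -0.9953, 0.9855], [0.0, 0.0, 0.0, 1.0]] 2
wrist [[334.16419935151913, 0.0, 318.68054797915727], [0.0, 334.16419935151913, 192.83684699032878], [0.0, 0.0, 1.0]] [[0.2635, 0.9315, 0.2508, 0.1018], [0.9647, -0.2537, -0.071, 0.6196], [-0.0025, 0.2607, -0.9654, 0.3738], [0.0, 0.0, 0.0, 1.0]] 3
{'t': 0.15, 'q': array([ 1.12547273e+00,  5.28264431e-01,  1.43362982e+00,  2.57551178e-05,
        1.18138859e+00, -1.78524702e-01]), 'qd': array([-0.00074179, -0.00314377, -0.00451852, -0.00130883,  0.0008958 ,
        0.00123017]), 'tau': array([ 6.14725504e-04, -4.42743587e+01, -1.78277099e+01, -2.95870759e-04,
        5.56957122e-03,  1.01042110e-05]), 'tcp_pos': array([0.16453344, 0.60242188, 0.25554418]), 'tool_rot': array([ 1.33008956e-01,  9.91114475e-01, -8.00659913e-04, -2.70686266e-04]), 'force': array([0.20795857, 1.59257918, 0.74184982]), 'ft_torque': array([-0.00756622, -0.00215751, -0.00244103]), 'finger_gap': 0.9993917922644764}
```

View pics/scene0.png

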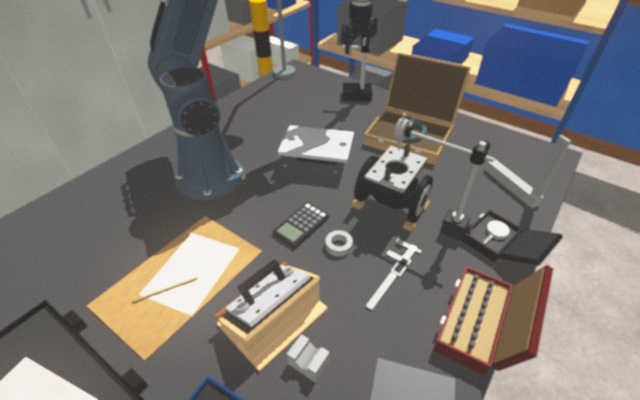

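View pics/top0.png

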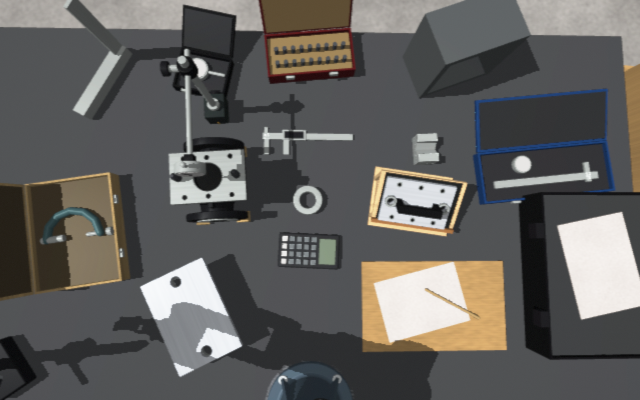

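View pics/wrist0.png

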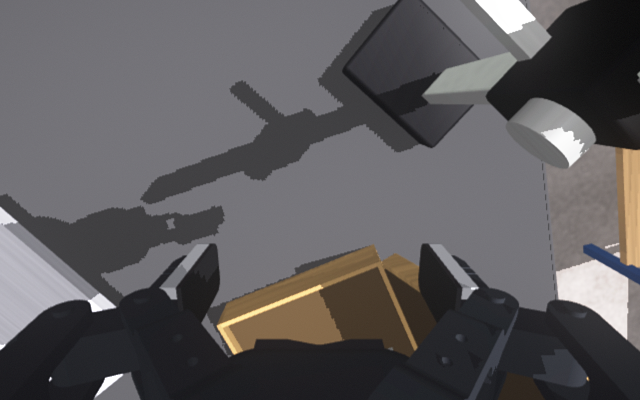

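```bash
cat > h.py <<'E'
import numpy as np, cv2
from station import manip
def ray(s,p):
    K=s["K"];T=s["world_from_camera"]
    d=T[:3,:3]@np.linalg.inv(K)@np.array([p[0],p[1],1.]); return T[:3,3],d/np.linalg.norm(d)
def atz(s,p,z):
    o,d=ray(s,p); return o+d*(z-o[2])/d[2]
def proj(s,X):
    T=np.linalg.inv(s["world_from_camera"]); c=T[:3,:3]@np.asarray(X,float)+T[:3,3]; u=s["K"]@c; return u[:2]/u[2]
def tri(obs):
    A=np.zeros((3,3));b=np.zeros(3)
    for s,p in obs:
        o,d=ray(s,p);M=np.eye(3)-np.outer(d,d);A+=M;b+=M@o
    X=np.linalg.solve(A,b); return X,[np.round(proj(s,X)-np.array(p),1).tolist() for s,p in obs]
def save(s,name,rect=None,k=1,marks=()):
    im=s["img"][:,:,::-1].copy()
    for m in marks: cv2.circle(im,tuple(int(round(v)) for v in m),2,(0,0,255),-1)
    if rect: im=im[rect[1]:rect[3],rect[0]:rect[2]]
    cv2.imwrite(f"pics/{name}.png",cv2.resize(im,None,fx=k,fy=k,interpolation=cv2.INTER_CUBIC))
E
python3 - <<'E'
from h import *
a=manip.snapshot("scene");b=manip.snapshot("top")
for l in ["seat","pin_left","pin_right","post_axis","gauge_rod","dial","plate_grip","plate_under","rest","valve","ring_gauge","v_block","caliper","calculator"]:
    A=manip.pinpoint(l,a);B=manip.pinpoint(l,b)
    print(l,[(np.round(x["point"]).tolist(),round(x["score"],2)) for x in A[:3]],[(np.round(x["point"]).tolist(),round(x["score"],2)) for x in B[:3]])
    if A and B:
        X,e=tri([(a,A[0]["point"]),(b,B[0]["point"])]); print("   ",X.round(4),e)
save(a,"s1",(340,100,560,260),3.6); save(b,"t1",(140,30,300,240),2.8); save(b,"t2",(350,150,480,250),6);save(a,"s2",(200,230,360,380),4)
E
```

```text
seat [([397.0, 166.0], 0.77)] [([209.0, 178.0], 0.94)]
    [0.5356 0.2159 0.153 ] [[-1.3, 0.2], [-1.0, -1.4]]
pin_left [([410.0, 143.0], 0.88), ([339.0, 244.0], 0.69)] [([170.0, 177.0], 0.63)]
    [0.5328 0.2882 0.1856] [[-1.7, 0.4], [-1.4, -1.9]]
pin_right [([387.0, 168.0], 0.77)] [([233.0, 172.0], 0.69)]
    [0.5396 0.1555 0.1893] [[0.3, -0.1], [0.2, 0.3]]
post_axis [([482.0, 157.0], 0.74), ([396.0, 274.0], 0.69)] [([185.0, 67.0], 0.66)]
    [0.7332 0.2388 0.2587] [[-1.3, 0.4], [-0.9, -1.4]]
gauge_rod [([426.0, 136.0], 0.8)] [([186.0, 134.0], 0.7)]
    [0.5966 0.2271 0.2699] [[0.2, -0.1], [0.2, 0.2]]
dial [([401.0, 131.0], 0.82), ([340.0, 246.0], 0.7)] [([192.0, 168.0], 0.71)]
    [0.5343 0.218  0.2641] [[-0.3, 0.1], [-0.3, -0.4]]
plate_grip [([257.0, 276.0], 0.86), ([321.0, 157.0], 0.78), ([408.0, 139.0], 0.16)] [([420.0, 212.0], 0.79)]
    [ 0.462  -0.2505  0.1233] [[0.3, 0.0], [0.2, 0.2]]
plate_under [([314.0, 139.0], 0.8), ([269.0, 296.0], 0.69)] [([191.0, 317.0], 0.9), ([415.0, 202.0], 0.62)]
    [0.2275 0.2607 0.0896] [[0.8, -0.0], [0.7, 0.9]]
rest [([276.0, 321.0], 0.57)] []
valve [([388.0, 208.0], 0.98)] [([218.0, 184.0], 0.76), ([208.0, 177.0], 0.19)]
    [ 0.5371  0.2252 -0.0081] [[2.1, -0.4], [1.5, 2.0]]
ring_gauge [([339.0, 245.0], 0.68)] [([305.0, 199.0], 0.92)]
    [0.5005 0.0066 0.0032] [[0.6, -0.0], [0.4, 0.5]]
v_block [([308.0, 364.0], 0.67), ([398.0, 165.0], 0.54)] [([423.0, 149.0], 0.97)]
    [ 0.6314 -0.2961  0.0097] [[0.5, -0.0], [0.3, 0.3]]
caliper [([396.0, 272.0], 0.59), ([257.0, 278.0], 0.15)] [([307.0, 138.0], 0.63)]
    [0.6635 0.0077 0.0133] [[-2.9, 0.3], [-1.6, -2.4]]
calculator [([302.0, 228.0], 0.84)] [([310.0, 249.0], 0.84)]
    [ 0.3783 -0.0021 -0.0012] [[-0.9, 0.0], [-0.6, -0.8]]
```

View pics/s1.png

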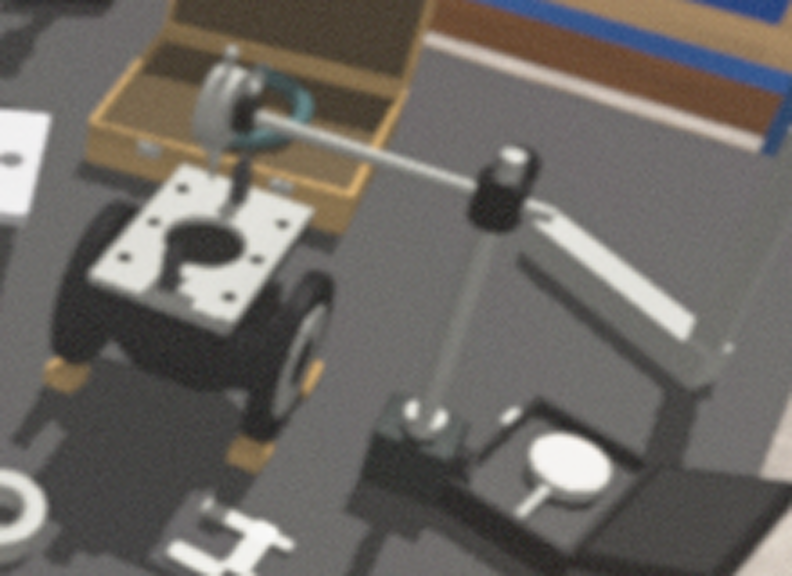

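View pics/t1.png

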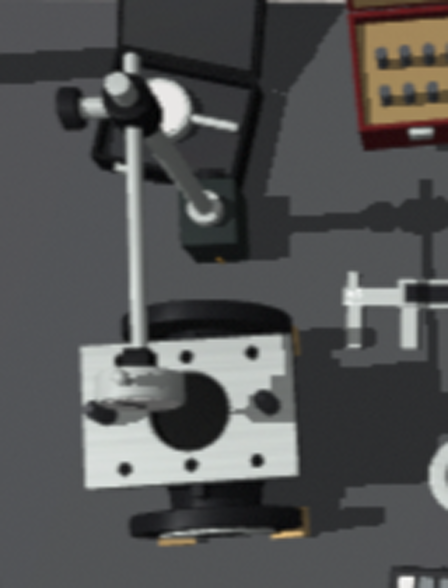

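View pics/t2.png

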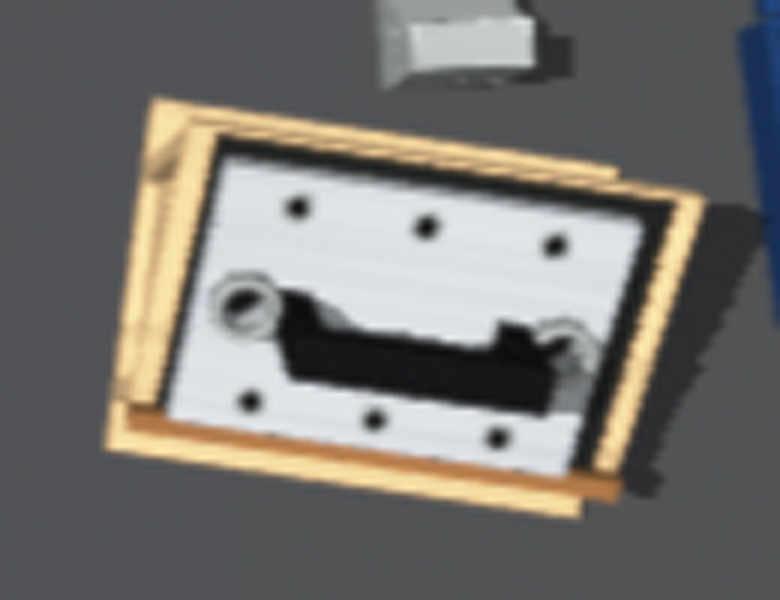

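View pics/s2.png

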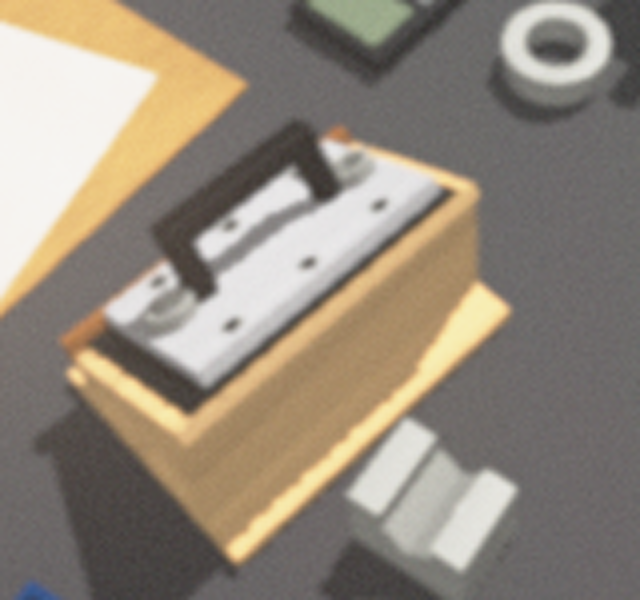

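Run:
```python
from h import *
a=manip.snapshot("scene");b=manip.snapshot("top")
P=np.array([.729,.237,.265])
ma=[];mb=[]
for ang in [-1.2,-1.1,-1.0,-.9,1.0]:
    th=np.arctan2(.216-.237,.536-.729)+ang
    for r in (.13,.194,.222):
        X=P+r*np.array([np.cos(th),np.sin(th),0]);ma.append(proj(a,X));mb.append(proj(b,X)); print(ang,r,X.round(3))
save(a,"s3",(340,60,600,260),3,ma);save(b,"t3",(60,0,320,240),2.4,mb)
```

```text
-1.2 0.13 [0.669 0.352 0.265]
-1.2 0.194 [0.64  0.409 0.265]
-1.2 0.222 [0.627 0.434 0.265]
-1.1 0.13 [0.658 0.346 0.265]
-1.1 0.194 [0.623 0.399 0.265]
-1.1 0.222 [0.607 0.423 0.265]
-1.0 0.13 [0.647 0.338 0.265]
-1.0 0.194 [0.607 0.388 0.265]
-1.0 0.222 [0.59  0.41  0.265]
-0.9 0.13 [0.638 0.329 0.265]
-0.9 0.194 [0.593 0.375 0.265]
-0.9 0.222 [0.573 0.395 0.265]
1.0 0.13 [0.671 0.121 0.265]
1.0 0.194 [0.642 0.063 0.265]
1.0 0.222 [0.63  0.038 0.265]
```

View pics/s3.png

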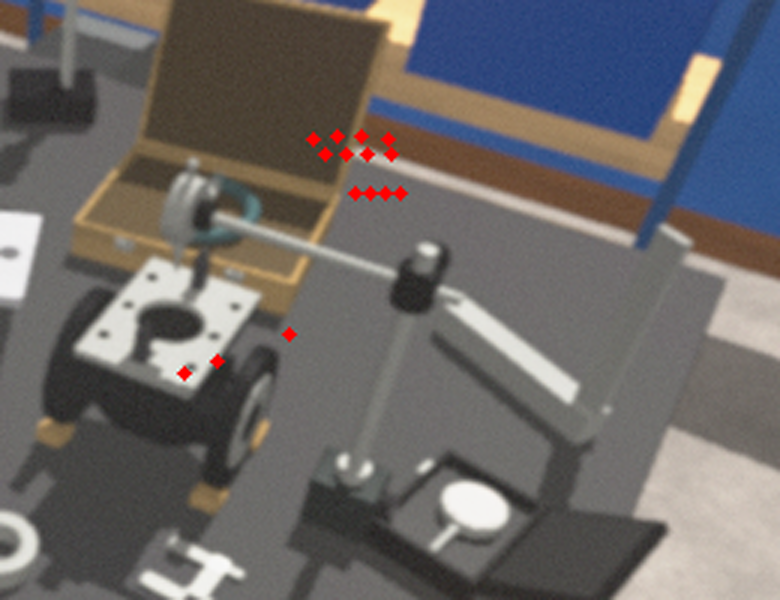

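View pics/t3.png

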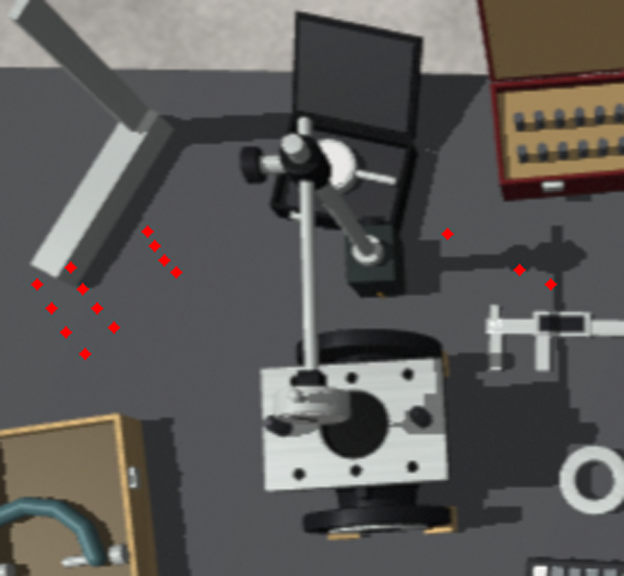

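Call:
play_rows --steps '[[[0,0,-0.05,0,0,0],[0,0,-0.05,0,0,0],[0,0,-0.05,0,0,0],[-0.05,-0.022,0,0,0,0],[-0.05,-0.022,0,0,0,0],[-0.05,-0.022,0,0,0,0],[-0.05,-0.022,0,0,0,0],[-0.05,-0.022,0,0,0,0],[-0.05,-0.022,0,0,0,0],[-0.05,-0.022,0,0,0,0]]]' --fingers 0.7

```text
t: 3.0
tcp_pos: [0.4629, 0.3608, 0.4065]
tool_rot: [0.133, 0.991, 0.0, 0.0]
force: [0.7, 0.3, 0.7]
finger_gap: 0.703
```

Call:
play_rows --steps '[[[-0.05,-0.022,0,0,0,0],[-0.05,-0.022,0,0,0,0],[-0.033,-0.022,0,0,0,0],[0,0,0,0,0,-10.5],[0,0,0,0,0,-10.5],[0,0,0,0,0,0],[0,0,0,0,0,0]]]'

```text
t: 3.88
tcp_pos: [0.5725, 0.2634, 0.4063]
tool_rot: [-0.049, 0.999, 0.0, -0.0]
force: [-0.4, 0.2, 0.3]
finger_gap: 0.704
```

Run:
```python
from h import *
from scipy.spatial.transform import Rotation as R
s=manip.sense();print(s["tcp_pos"],R.from_quat(s["tool_rot"]).as_matrix().round(3).tolist(),s["finger_gap"])
a=manip.snapshot("wrist");save(a,"w1");b=manip.snapshot("top");save(b,"t4")
for l in ["gauge_rod","post_axis","dial","seat","pin_left","pin_right"]:
    print(l,[(np.round(x["point"]).tolist(),round(x["score"],2)) for x in manip.pinpoint(l,a)[:2]])
```

```text
[0.57253464 0.26342655 0.40631267] [[-0.995, -0.097, -0.0], [-0.097, 0.995, 0.0], [0.0, 0.0, -1.0]] 0.704070777678444
gauge_rod [([273.0, 213.0], 0.78)]
post_axis [([272.0, 347.0], 0.84), ([283.0, 126.0], 0.49)]
dial [([269.0, 131.0], 0.63)]
seat [([282.0, 125.0], 0.73)]
pin_left [([341.0, 136.0], 0.86)]
pin_right [([218.0, 132.0], 0.89)]
```

View pics/w1.png

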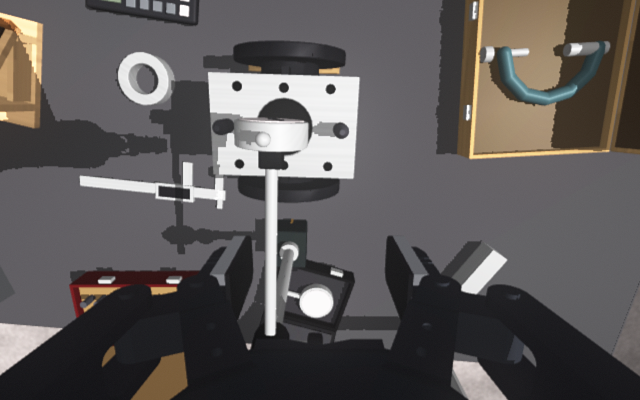

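View pics/t4.png

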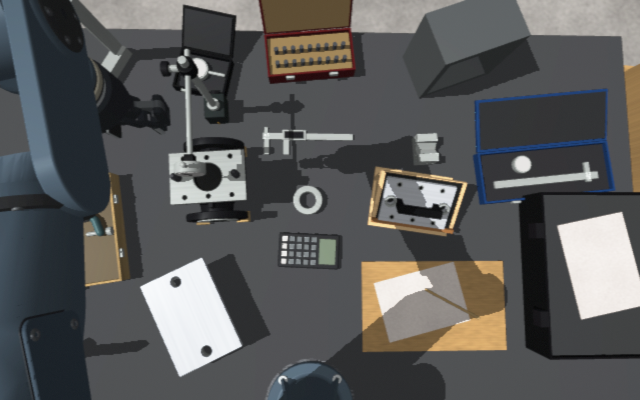

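Run:
```python
from h import *
a=manip.snapshot("wrist")
for n,p,z in [("rod_far",(270,180),.27),("rod_near",(270,330),.27),("dialtop",(264,140),.3),("pl",(341,131),.19),("pr",(222,127),.19),("opening",(287,125),.15),("post?",(272,347),.265),
  ("c1",(209,73),.15),("c2",(359,77),.15),("c3",(355,178),.15),("c4",(211,172),.15)]:
    print(n,atz(a,p,z).round(4))
c=[atz(a,p,.15) for p in [(209,73),(359,77),(355,178),(211,172)]];print(np.mean(c,0))
```

```text
rod_far [0.5698 0.2244 0.27  ]
rod_near [0.7061 0.2328 0.27  ]
dialtop [0.5355 0.2225 0.3   ]
pl [0.5327 0.281  0.19  ]
pr [0.5405 0.1639 0.19  ]
opening [0.5351 0.224  0.15  ]
post? [0.7281 0.2353 0.265 ]
c1 [0.4894 0.1378 0.15  ]
c2 [0.4775 0.2963 0.15  ]
c3 [0.5869 0.3061 0.15  ]
c4 [0.5963 0.1416 0.15  ]
[0.53752736 0.2204714  0.15      ]
```

Call:
play_rows --steps '[[[-0.039,-0.04,0,0,0,0],[0,0,0.03,0,0,0],[0,0,0.04,0,0,0],[0,0,0.04,0,0,0],[0,0,0.028,0,0,0],[0,0,0,0,0,0]]]'

```text
t: 5.08
tcp_pos: [0.6139, 0.2271, 0.2656]
tool_rot: [-0.05, 0.999, -0.0, -0.003]
force: [0.7, 0.3, 0.2]
finger_gap: 0.694
```

Run:
```python
from h import *
a=manip.snapshot("wrist");save(a,"w2");b=manip.snapshot("scene");save(b,"s4",(340,60,600,260),3)
```

```text
(no output)
```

View pics/w2.png

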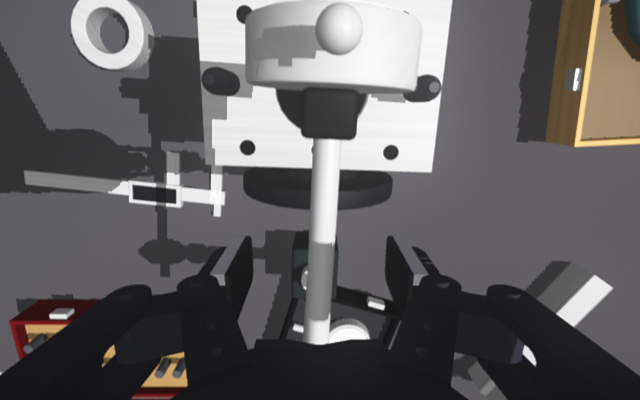

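View pics/s4.png

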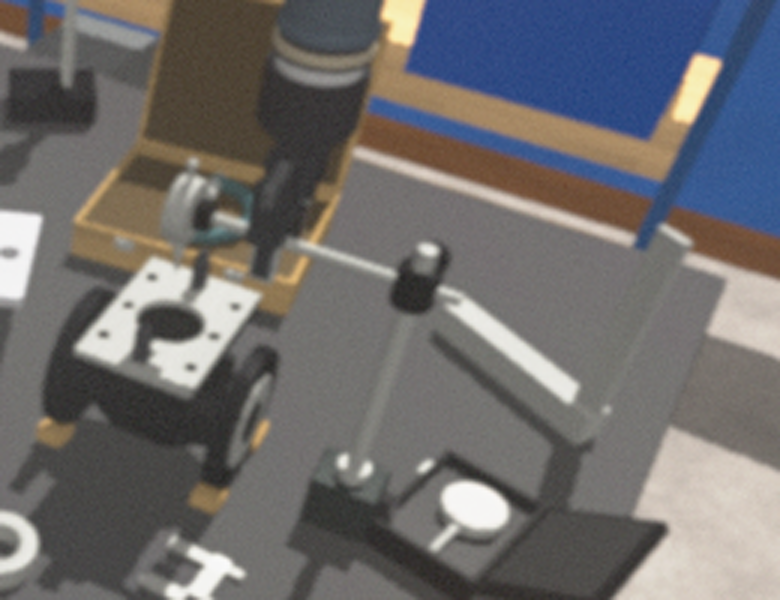

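Call:
play_rows --steps '[[[-0.001,0.016,0,0,0,8],[-0.001,0.016,0,0,0,8],[-0.001,0.016,0,0,0,8],[-0.001,0.016,0,0,0,8],[-0.001,0.016,0,0,0,8],[-0.001,0.016,0,0,0,8],[-0.001,0.016,0,0,0,8],[-0.001,0.016,0,0,0,8],[-0.001,0.016,0,0,0,8],[0,0,0,0,0,0]]]'

```text
t: 6.42
tcp_pos: [0.6841, 0.3451, 0.2704]
tool_rot: [0.546, 0.838, 0.002, 0.001]
force: [-0.3, -0.5, 0.1]
finger_gap: 0.703
```

Run:
```python
from h import *
a=manip.snapshot("wrist");save(a,"w3");b=manip.snapshot("scene");save(b,"s5",(340,60,600,260),3)
c=manip.snapshot("top")
for l in ["dial","gauge_rod","post_axis"]:
  for s,z in((b,.265),(c,.265)): print(l,[(atz(s,x["point"],z).round(3),round(x["score"],2)) for x in manip.pinpoint(l,s)[:2]])
```

```text
dial [(array([0.623, 0.392, 0.265]), 0.62), (array([ 0.735, -0.175,  0.265]), 0.25)]
dial [(array([0.623, 0.398, 0.265]), 0.87)]
gauge_rod [(array([0.655, 0.349, 0.265]), 0.96), (array([0.621, 0.398, 0.265]), 0.73)]
gauge_rod [(array([0.663, 0.342, 0.265]), 0.86)]
post_axis [(array([0.732, 0.244, 0.265]), 0.92), (array([0.566, 0.189, 0.265]), 0.21)]
post_axis [(array([0.727, 0.232, 0.265]), 0.88)]
```

View pics/w3.png

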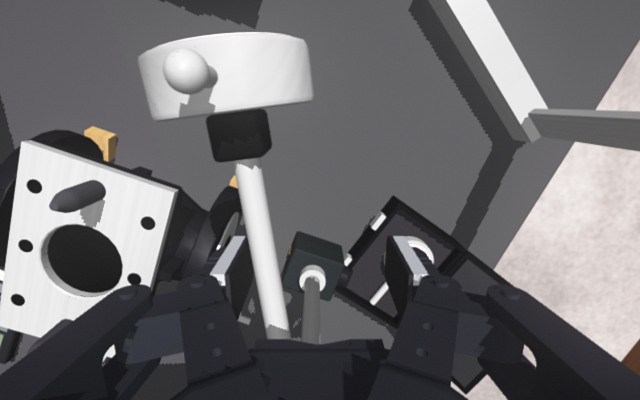

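View pics/s5.png

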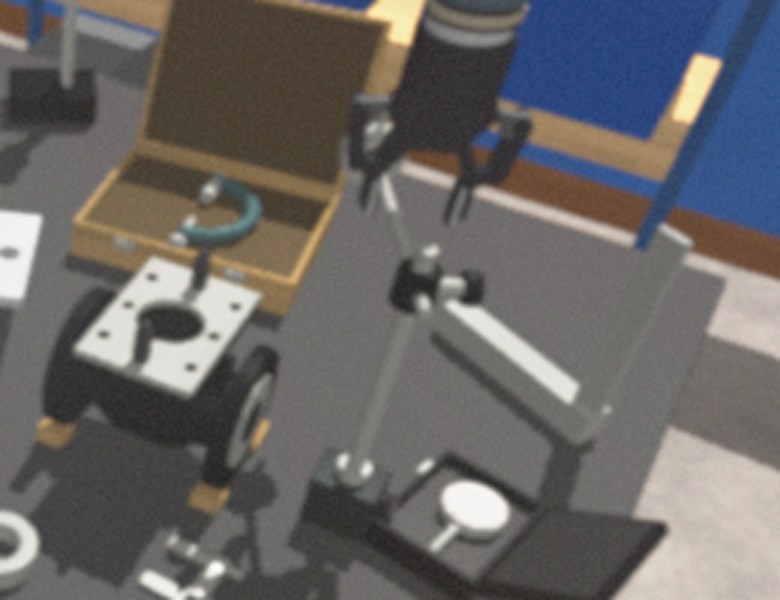

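Call:
play_rows --steps '[[[0,-0.012,0,0,0,0],[0,0,-0.03,0,0,0],[0,0,-0.06,0,0,0],[0,0,-0.06,0,0,0],[-0.025,-0.048,0,0,0,0],[-0.025,-0.048,0,0,0,0],[-0.025,-0.048,0,0,0,0],[-0.025,-0.048,0,0,0,0],[0,0,0,0,0,10],[0,0,0,0,0,10]]]'

```text
t: 8.12
tcp_pos: [0.5354, 0.1703, 0.419]
tool_rot: [0.686, 0.727, 0.0, 0.0]
force: [0.1, -0.2, 0.2]
finger_gap: 0.699
```

Call:
play_rows --steps '[[[0,0,0,0,0,3.8],[0,0,0,0,0,0],[0,0,0,0,0,0]]]'

```text
t: 8.5
tcp_pos: [0.5361, 0.171, 0.4184]
tool_rot: [0.707, 0.707, 0.0, 0.0]
force: [0.1, -0.5, -0.1]
finger_gap: 0.699
```

Run:
```python
from h import *
from scipy.spatial.transform import Rotation as R
s=manip.sense();print(s["tcp_pos"],R.from_quat(s["tool_rot"]).as_matrix().round(3).tolist(),s["q"].round(3))
a=manip.snapshot("wrist");save(a,"w4",(160,0,560,300),2)
b=manip.snapshot("scene");save(b,"s6",(340,60,600,260),3)
np.savez("wv.npz",**{k:a[k] for k in("img","K","world_from_camera")})
for l,z in [("seat",.15),("pin_left",.19),("pin_right",.19),("dial",.265)]:
    print(l,[(np.round(x["point"],1).tolist(),atz(a,x["point"],z).round(4),round(x["score"],2)) for x in manip.pinpoint(l,a)[:2]])
```

```text
[0.53608141 0.17097073 0.41837249] [[0.0, 1.0, 0.0], [1.0, -0.0, -0.0], [-0.0, 0.0, -1.0]] [ 0.11   0.295  1.36  -0.     1.486  0.111]
seat [([318.5, 116.8], array([0.5366, 0.2207, 0.15  ]), 0.87)]
pin_left [([316.0, 55.0], array([0.5343, 0.2807, 0.19  ]), 0.71)]
pin_right [([324.6, 179.6], array([0.5431, 0.1572, 0.19  ]), 0.6)]
dial []
```

View pics/w4.png

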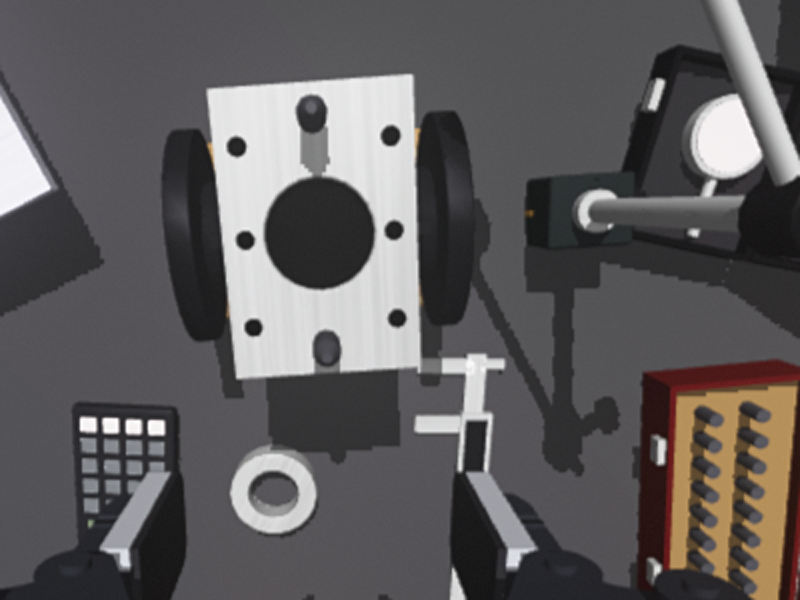

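View pics/s6.png

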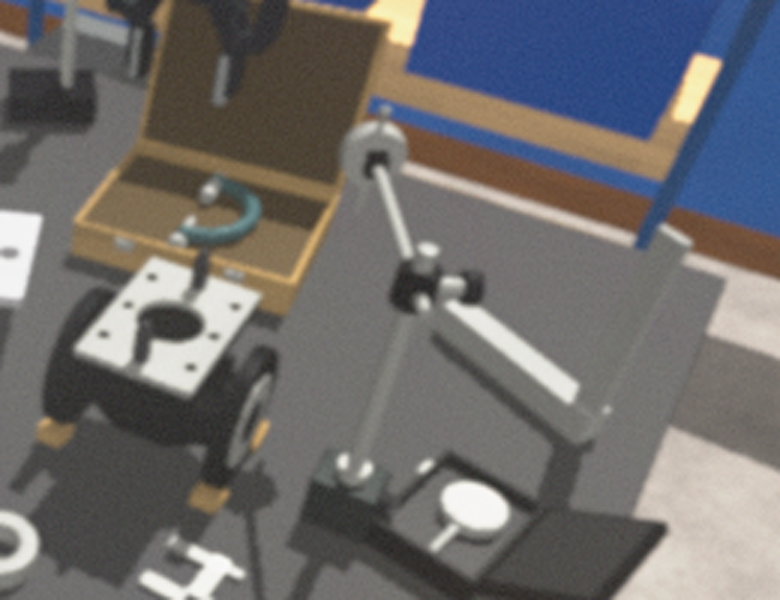

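```bash
cat > seat.py <<'E'
from h import *
from scipy.optimize import least_squares
def fitseat(a,c0,verbose=True):
    g=cv2.cvtColor(a["img"],cv2.COLOR_RGB2GRAY)
    m=(g>150).astype(np.uint8)
    sp=proj(a,[c0[0],c0[1],.15]); 
    n,lab,st,_=cv2.connectedComponentsWithStats(m)
    x0,y0=int(sp[0]),int(sp[1]); patch=lab[y0-80:y0+80,x0-60:x0+60]; ids,ct=np.unique(patch[patch>0],return_counts=True); k=ids[ct.argmax()]
    cs,h=cv2.findContours((lab==k).astype(np.uint8),cv2.RETR_CCOMP,cv2.CHAIN_APPROX_NONE)
    outer=max(cs,key=cv2.contourArea)
    hull=cv2.convexHull(outer)
    holes=[c for c,hh in zip(cs,h[0]) if hh[3]>=0]; hole=max(holes,key=cv2.contourArea)
    el=cv2.fitEllipse(hole)
    q=cv2.approxPolyDP(hull,6,True)[:,0].astype(np.float32)
    q2=cv2.cornerSubPix(g,q.copy(),(4,4),(-1,-1),(3,50,.01)) if len(q)==4 else q
    W=np.array([atz(a,p,.15) for p in q2])
    print("corners",q2.round(1).tolist(),W[:,:2].round(4).tolist(),"mean",W.mean(0)[:2].round(4))
    if len(W)==4:
        L=[np.linalg.norm(W[(i+1)%4]-W[i]).round(4) for i in range(4)];print("sides",L)
        d=W[1]-W[0] if L[0]>L[1] else W[2]-W[1]; d2=W[2]-W[3] if L[0]>L[1] else W[3]-W[0]
        for v in(d,d2): print("yaw y-axis deg off +y",np.degrees(np.arctan2(-v[0],v[1])).round(2))
    print("hole",el, atz(a,el[0],.15).round(4), "area",cv2.contourArea(hole))
if __name__=="__main__":
    a=np.load("wv.npz"); fitseat(a,(.537,.221))
E
python3 seat.py
```

```text
corners [[365.8999938964844, 36.599998474121094], [369.5, 185.39999389648438], [277.70001220703125, 188.89999389648438], [263.0, 44.20000076293945]] [[0.5871, 0.304], [0.5973, 0.1409], [0.4878, 0.1366], [0.4772, 0.2966]] mean [0.5374 0.2195]
sides [np.float64(0.1634), np.float64(0.1096), np.float64(0.1603), np.float64(0.1101)]
yaw y-axis deg off +y -176.41
yaw y-axis deg off +y -176.2
hole ((318.44287109375, 105.45657348632812), (53.116634368896484, 95.06636810302734), 174.94044494628906) [0.5366 0.2331 0.15  ] area 3116.0
```

Call:
play_rows --steps '[[[-0.052,-0.0095,0,0,0,0],[-0.052,-0.0095,0,0,0,0],[-0.052,-0.0095,0,0,0,0],[-0.052,-0.0095,0,0,0,0],[-0.052,-0.0095,0,0,0,0],[-0.052,-0.0095,0,0,0,0],[-0.052,-0.0095,0,0,0,0],[-0.052,-0.0095,0,0,0,0],[-0.052,-0.0095,0,0,0,0],[0,0,0,0,0,8.7]]]'

```text
t: 10.05
tcp_pos: [0.4492, -0.3009, 0.4179]
tool_rot: [0.762, 0.647, -0.0, 0.0]
force: [0.6, 1.1, -0.0]
finger_gap: 0.7
```

Call:
play_rows --steps '[[[0,0,0,0,0,0],[0,0,0,0,0,0]]]'

```text
t: 10.3
tcp_pos: [0.45, -0.2964, 0.4184]
tool_rot: [0.758, 0.652, 0.0, -0.0]
force: [-0.3, -0.1, 0.4]
finger_gap: 0.697
```

Run:
```python
from h import *
from scipy.spatial.transform import Rotation as R
s=manip.sense();print(s["tcp_pos"],R.from_quat(s["tool_rot"]).as_matrix().round(3).tolist(),s["q"].round(3))
a=manip.snapshot("wrist");b=manip.snapshot("scene");c=manip.snapshot("top")
np.savez("wp.npz",**{k:a[k] for k in("img","K","world_from_camera")})
np.savez("sp.npz",**{k:b[k] for k in("img","K","world_from_camera")})
np.savez("tp.npz",**{k:c[k] for k in("img","K","world_from_camera")})
save(a,"w5",(180,0,480,260),2.6)
save(b,"s7",(200,230,360,380),4);save(c,"t7",(350,150,480,250),6)
for l in ["plate_grip","plate_under"]:
  O=[]
  for s in(a,b,c):
    r=manip.pinpoint(l,s); print(l,[(np.round(x["point"],1).tolist(),round(x["score"],2)) for x in r[:3]])
```

```text
[ 0.45001544 -0.29638956  0.41835158] [[0.15, 0.989, -0.0], [0.989, -0.15, 0.0], [0.0, -0.0, -1.0]] [-0.79   0.256  1.415  0.     1.47  -0.639]
plate_grip [([319.9, 114.0], 0.6)]
plate_grip [([256.0, 277.8], 0.93), ([318.4, 156.3], 0.59), ([407.3, 139.7], 0.4)]
plate_grip [([420.5, 211.9], 0.81), ([304.1, 136.0], 0.59)]
plate_under [([340.2, 112.9], 0.94)]
plate_under [([268.5, 295.7], 0.78), ([317.5, 141.0], 0.78), ([308.0, 362.2], 0.73)]
plate_under [([412.5, 200.5], 0.95), ([192.1, 316.3], 0.84)]
```

View pics/w5.png

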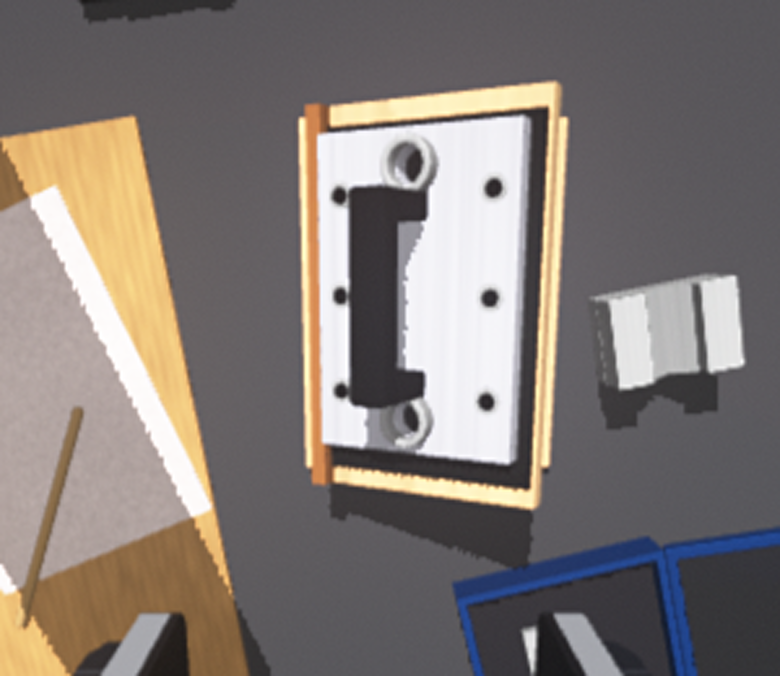

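View pics/t7.png

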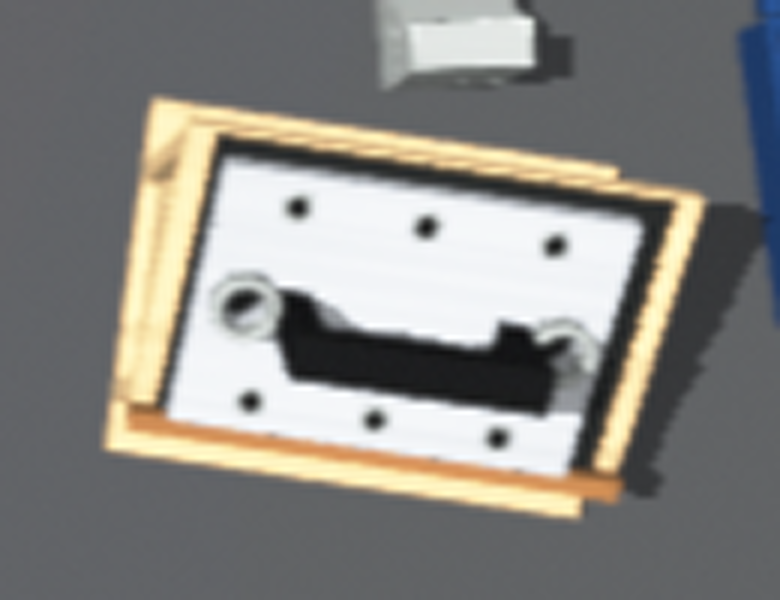

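```bash
cat > plate.py <<'E'
from h import *
from scipy.optimize import least_squares
from scipy.spatial.transform import Rotation as R
w=np.load("wp.npz");t=np.load("tp.npz")
obs=[]
for (p,X) in [((318,133),(-55,80,10)),((530,116),(55,80,10)),((515,464),(55,-80,10)),((322,444),(-55,-80,10)),((349,188),(-10,50,58)),((352,404),(-10,-50,58))]:
    obs.append((w,np.array(p)/2.6+[180,0],np.array(X)/1000))
for (p,X) in [((222,152),(55,80,10)),((645,218),(55,-80,10)),((572,475),(-55,-80,10)),((165,415),(-55,80,10)),((290,378),(-10,50,58)),((546,412),(-10,-50,58))]:
    obs.append((t,np.array(p)/6+[350,150],np.array(X)/1000))
def T(v): return R.from_euler("ZYX",[v[3],v[4],v[5]]).as_matrix()
def f(v,o=obs):
    return np.concatenate([proj(s,v[:3]+T(v)@X)-p for s,p,X in o])
for o in (obs,obs[:6],obs[6:]):
    r=least_squares(f,[.5,-.25,.08,-.15,-.52,0],args=(o,),x_scale=[.01]*3+[.05]*3)
    v=r.x;print("under",v[:3].round(4),"ypr deg",np.degrees(v[3:]).round(2),"grip",(v[:3]+T(v)@[0,0,.05]).round(4),"rms px",np.sqrt((r.fun**2).mean()).round(2))
    r=least_squares(lambda u:f(np.r_[u,-np.pi/6,0],o),[.5,-.25,.08,-.15],x_scale=[.01]*3+[.05]); v=np.r_[r.x,-np.pi/6,0]
    print("  fixed30: under",v[:3].round(4),"yaw",np.degrees(v[3]).round(2),"grip",(v[:3]+T(v)@[0,0,.05]).round(4),"rms",np.sqrt((r.fun**2).mean()).round(2)); 
    print(r.fun.reshape(-1,2).round(1).tolist())
E
python3 plate.py
```

```text
under [ 0.4898 -0.2515  0.082 ] ypr deg [ -8.26 -28.31  -0.31] grip [ 0.4664 -0.2478  0.126 ] rms px 0.7
  fixed30: under [ 0.4904 -0.2515  0.0826] yaw -8.33 grip [ 0.4656 -0.2479  0.1259] rms 0.8
[[0.7, 0.3], [-0.6, -0.6], [-0.5, 0.7], [1.1, 0.2], [-0.3, -1.1], [-0.8, 1.9], [0.6, 0.5], [-0.5, -0.2], [-1.6, -0.9], [0.2, -0.6], [-1.2, -0.5], [0.4, 0.3]]
under [ 0.49   -0.2512  0.0796] ypr deg [ -8.43 -28.24   0.06] grip [ 0.4666 -0.2478  0.1236] rms px 0.64
  fixed30: under [ 0.4906 -0.2513  0.0803] yaw -8.4 grip [ 0.4659 -0.2477  0.1236] rms 0.8
[[1.1, 0.3], [-0.7, -0.4], [-0.7, 0.1], [1.3, -0.3], [-0.0, -1.1], [-0.6, 1.4]]
under [ 0.4888 -0.2503  0.0897] ypr deg [ -7.88 -28.63  -0.89] grip [ 0.4652 -0.2462  0.1336] rms px 0.55
  fixed30: under [ 0.4891 -0.2492  0.0929] yaw -8.08 grip [ 0.4643 -0.2457  0.1362] rms 0.6
[[0.5, 0.4], [0.2, -0.4], [-0.9, -0.6], [0.2, -0.1], [-1.0, -0.1], [1.1, 0.6]]
```

Call:
play_rows --steps '[[[0.025,-0.0185,0.04,0,0,0],[0.025,-0.0185,0.04,0,0,0],[0,0,0.04,-10,0,0],[0,0,0,-10,0,0],[0,0,0,-10,0,0],[0,0,0,0,0,0],[0,0,0,0,0,0]]]'

```text
t: 11.62
tcp_pos: [0.4225, -0.2418, 0.2993]
tool_rot: [0.735, 0.632, 0.162, 0.185]
force: [-0.2, 0.3, 0.8]
finger_gap: 0.699
```

```bash
cat > rel.py <<'E'
import sys
from h import *
from scipy.spatial.transform import Rotation as R
s=manip.sense();M=R.from_quat(s["tool_rot"]).as_matrix()
print(s["tcp_pos"].round(4),M.round(3).tolist(),s["q"].round(3),s["finger_gap"],s["force"].round(1),s["ft_torque"].round(2),s["t"])
tgt=np.array(eval(sys.argv[1])) if len(sys.argv)>1 else None
if tgt is not None: print("delta tool",(M.T@(tgt-s["tcp_pos"])).round(4))
E
python3 - <<'E'
import numpy as np
E
python3 rel.py "[0.4655-.003,-.248+.0005,.1245+.0052]"
```

```text
[ 0.4225 -0.2418  0.2993] [[0.148, 0.869, 0.472], [0.989, -0.132, -0.068], [0.004, 0.477, -0.879]] [-0.955  0.162  2.013  0.572  0.693 -1.201] 0.6989428502071157 [-0.2  0.3  0.8] [-0.05  0.22 -0.01] 11.625
delta tool [-0.0003 -0.0454  0.1684]
```

Call:
play_rows --steps '[[[0,0,0,-1.5,0,0],[0,-0.025,0.03,0,0,0],[0,-0.025,0.04,0,0,0],[0,0,0.03,0,0,0],[0,0,0,0,0,0],[0,0,0,0,0,0]]]'

```text
t: 12.38
tcp_pos: [0.4297, -0.2416, 0.1878]
tool_rot: [0.731, 0.631, 0.171, 0.195]
force: [0.9, -0.2, 0.8]
finger_gap: 0.7
```

```bash
python3 rel.py "[0.4655-.003,-.248+.0005,.1245+.0052]"
python3 - <<'E'
from h import *
a=manip.snapshot("wrist");b=manip.snapshot("scene")
save(a,"w6");save(b,"s8",(180,210,340,350),4)
E
```

```text
[ 0.4297 -0.2416  0.1878] [[0.146, 0.856, 0.497], [0.989, -0.128, -0.07], [0.004, 0.501, -0.865]] [-0.952  0.41   2.155  1.106  0.419 -1.8  ] 0.6999330221641774 [ 0.9 -0.2  0.8] [ 0.01  0.22 -0.  ] 12.375
delta tool [-0.0013 -0.0003  0.067 ]
```

View pics/w6.png

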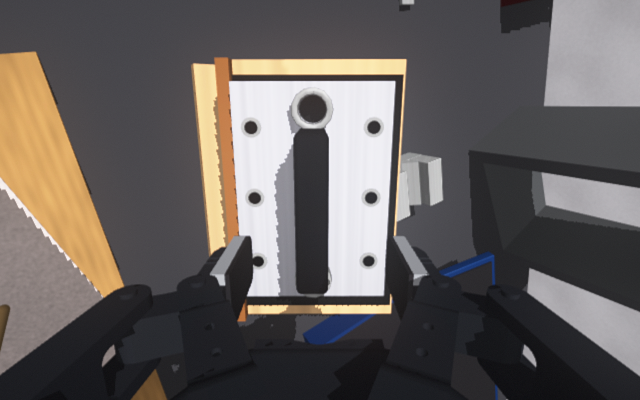

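View pics/s8.png

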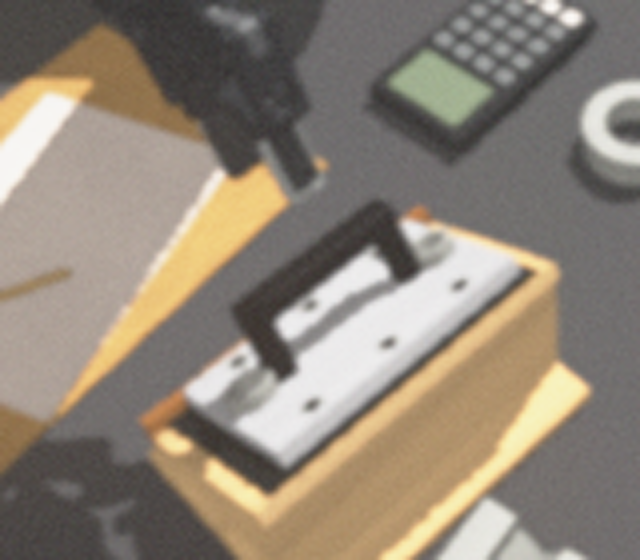

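Run:
```python
from h import *
from scipy.spatial.transform import Rotation as R
s=manip.sense();M=R.from_quat(s["tool_rot"]).as_matrix();a=manip.snapshot("wrist");p0=s["tcp_pos"]
print("tcp px",proj(a,p0+M[:,2]*.06))
for px in [(296,130),(327,130),(297,290),(327,290),(312,128),(312,294)]:
    o,d=ray(a,px); n=M[:,2]; k=(.065-(o-p0)@n)/(d@n); print(px,(M.T@(o+k*d-p0)).round(4))
```

```text
tcp px [316.58775183 223.05313482]
(296, 130) [ 0.0514 -0.0111  0.065 ]
(327, 130) [0.0514 0.0056 0.065 ]
(297, 290) [-0.0456 -0.0121  0.065 ]
(327, 290) [-0.0456  0.0063  0.065 ]
(312, 128) [ 0.0525 -0.0024  0.065 ]
(312, 294) [-0.0484 -0.0029  0.065 ]
```

Call:
play_rows --steps '[[[0.001,-0.002,0.012,0,0,0],[0,0,0.012,0,0,0],[0,0,0.012,0,0,0],[0,0,0.012,0,0,0],[0,0,0.012,0,0,0],[0,0,0.007,0,0,0],[0,0,0,0,0,0],[0,0,0,0,0,0]]]'

```text
t: 13.52
tcp_pos: [0.4603, -0.2448, 0.1288]
tool_rot: [0.732, 0.63, 0.171, 0.195]
force: [-0.5, 0.2, 0.0]
finger_gap: 0.699
```

```bash
python3 rel.py "[0.4655-.003,-.248+.0005,.1245+.0052]"
python3 - <<'E'
from h import *
a=manip.snapshot("wrist");b=manip.snapshot("scene")
save(a,"w7");save(b,"s9",(180,210,340,350),4)
E
```

```text
[ 0.4603 -0.2448  0.1288] [[0.148, 0.855, 0.496], [0.989, -0.13, -0.071], [0.004, 0.501, -0.865]] [-0.89   0.576  2.135  1.488  0.349 -2.152] 0.6988377750008009 [-0.5  0.2  0. ] [-0.04  0.26 -0.01] 13.525
delta tool [-0.0023  0.0027  0.0005]
```

View pics/w7.png

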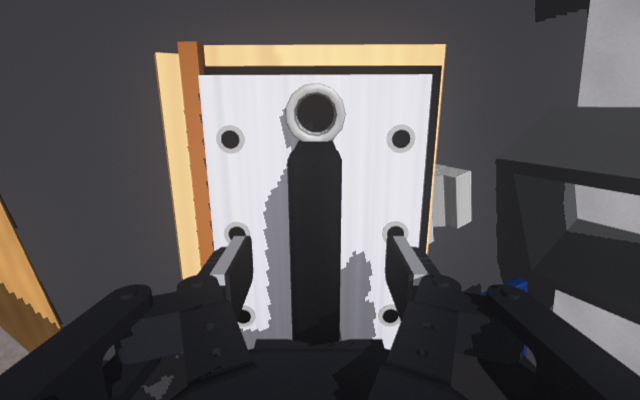

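View pics/s9.png

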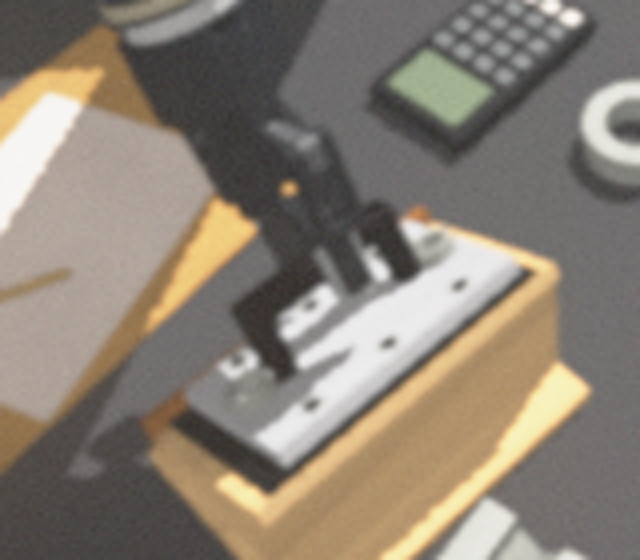

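Call:
play_rows --steps '[[[0,0,0,0,0,0],[0,0,0,0,0,0],[0,0,0,0,0,0],[0,0,0,0,0,0],[0,0,0,0,0,0],[0,0,0,0,0,0]]]' --fingers 0 --squeeze 80

```text
t: 14.38
tcp_pos: [0.4596, -0.2444, 0.1281]
tool_rot: [0.732, 0.63, 0.17, 0.194]
force: [-6.0, 0.7, 5.5]
finger_gap: 0.217
```

Call:
play_rows --steps '[[[0,0,-0.008,0,0,0],[0,0,-0.012,0,0,0],[0,0,-0.015,0,0,0],[0,0,-0.015,0,0,0],[0,0,-0.02,0,0,0],[0,0,-0.02,0,0,0],[0,0,0,0,0,0]]]'

```text
t: 15.25
tcp_pos: [0.4149, -0.2376, 0.2058]
tool_rot: [0.732, 0.63, 0.171, 0.194]
force: [0.3, -0.7, -8.4]
finger_gap: 0.216
```

```bash
python3 rel.py
python3 - <<'E'
from h import *
a=manip.snapshot("wrist");b=manip.snapshot("scene")
save(a,"w8");save(b,"s10",(140,170,340,350),4)
E
```

```text
[ 0.4149 -0.2376  0.2058] [[0.147, 0.857, 0.495], [0.989, -0.13, -0.069], [0.005, 0.499, -0.866]] [-0.98   0.352  2.168  1.011  0.455 -1.72 ] 0.21566081346491245 [ 0.3 -0.7 -8.4] [ 0.1   0.91 -0.  ] 15.25
```

View pics/w8.png

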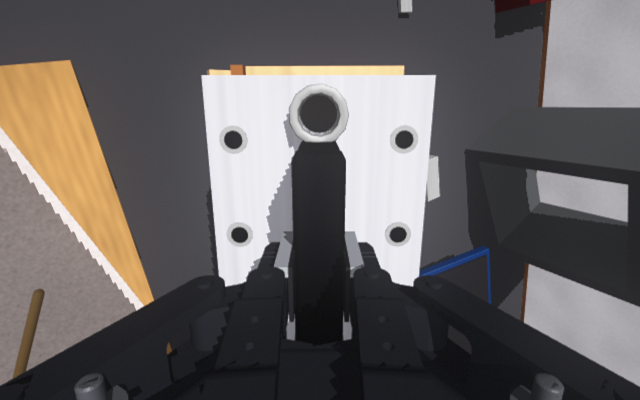

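View pics/s10.png

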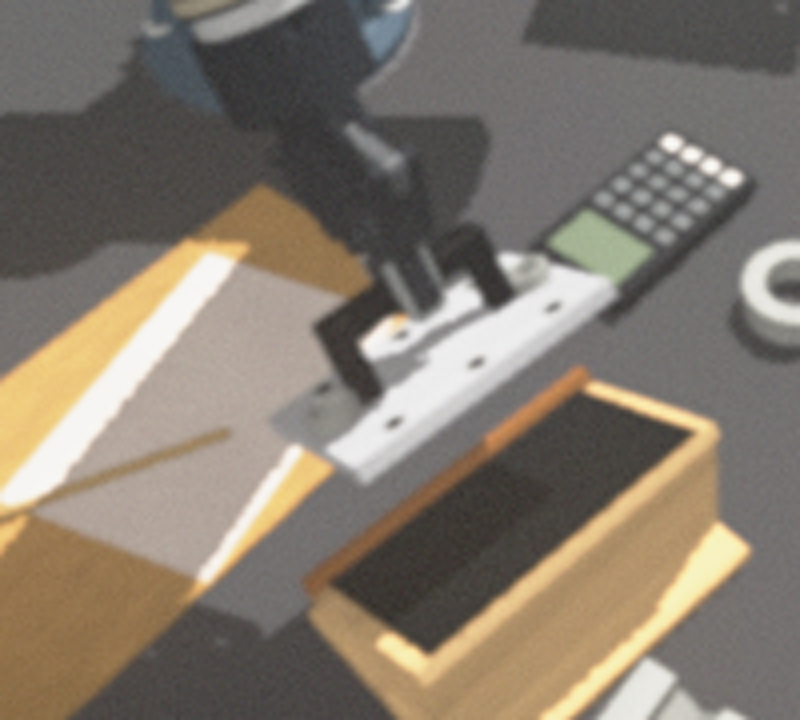

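Call:
play_rows --steps '[[[0,0.02,-0.035,0,0,0],[0,0.02,-0.035,0,0,0],[0,0.02,-0.035,0,0,0],[0,0,0,8,0,0],[0,0,0,8,0,0],[0,0,0,8,0,0],[0,0,0,6,0,0],[0,0,0,0,0,0],[0,0,0,0,0,0]]]'

```text
t: 16.48
tcp_pos: [0.4145, -0.2378, 0.3255]
tool_rot: [0.757, 0.653, 0.003, -0.003]
force: [-0.4, 0.3, -6.7]
finger_gap: 0.219
```

```bash
python3 rel.py "[.5,.0,.32]"
```

```text
[ 0.4145 -0.2378  0.3255] [[0.147, 0.989, 0.0], [0.989, -0.147, 0.008], [0.008, -0.001, -1.0]] [-0.759  0.243  1.696  0.006  1.207 -0.613] 0.2191041051329856 [-0.4  0.3 -6.7] [-0.02 -0.02 -0.  ] 16.475
delta tool [0.2477 0.0495 0.0074]
```

Call:
play_rows --steps '[[[0.03,0.004,0,0,0,0],[0.05,0.006,0,0,0,0],[0.05,0.006,0,0,0,0],[0.05,0.006,0,0,0,0],[0.05,0.006,0,0,0,0],[0.05,0.006,0,0,0,0],[0.05,0.006,0,0,0,0],[0.05,0.006,0,0,0,0],[0.05,0.006,0,0,0,0],[0.03,0.003,0,0,0,0]]]'

```text
t: 17.73
tcp_pos: [0.5369, 0.2099, 0.3286]
tool_rot: [0.757, 0.653, 0.002, -0.002]
force: [0.2, -0.7, -7.1]
finger_gap: 0.221
```

Call:
play_rows --steps '[[[0,0,0,0,0,-6],[0,0,0,0,0,-6],[0,0,0,0,0,0],[0,0,0,0,0,0]]]'

```text
t: 18.23
tcp_pos: [0.537, 0.2076, 0.3289]
tool_rot: [0.686, 0.728, 0.002, -0.002]
force: [-0.6, -0.3, -7.0]
finger_gap: 0.217
```

```bash
python3 rel.py "[.5375,.2205,.28]"
python3 - <<'E'
from h import *
a=manip.snapshot("wrist");b=manip.snapshot("scene");c=manip.snapshot("top")
for n,x in(("w",a),("s",b),("t",c)): np.savez(n+"h.npz",**{k:x[k] for k in("img","K","world_from_camera")})
save(a,"w9");save(b,"s11",(300,60,500,240),4);save(c,"t11",(130,100,290,260),4)
E
```

```text
[0.537  0.2076 0.3289] [[-0.059, 0.998, 0.0], [0.998, 0.059, 0.005], [0.005, 0.001, -1.0]] [0.172 0.384 1.47  0.005 1.287 0.112] 0.2166901796217198 [-0.6 -0.3 -7. ] [-0.01  0.02 -0.01] 18.225
delta tool [0.0126 0.0012 0.049 ]
```

View pics/w9.png

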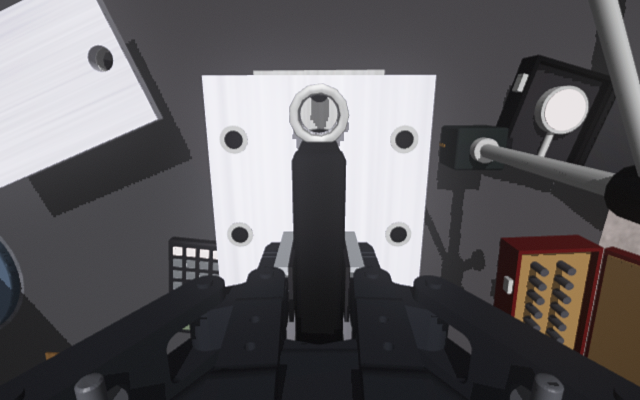

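View pics/s11.png

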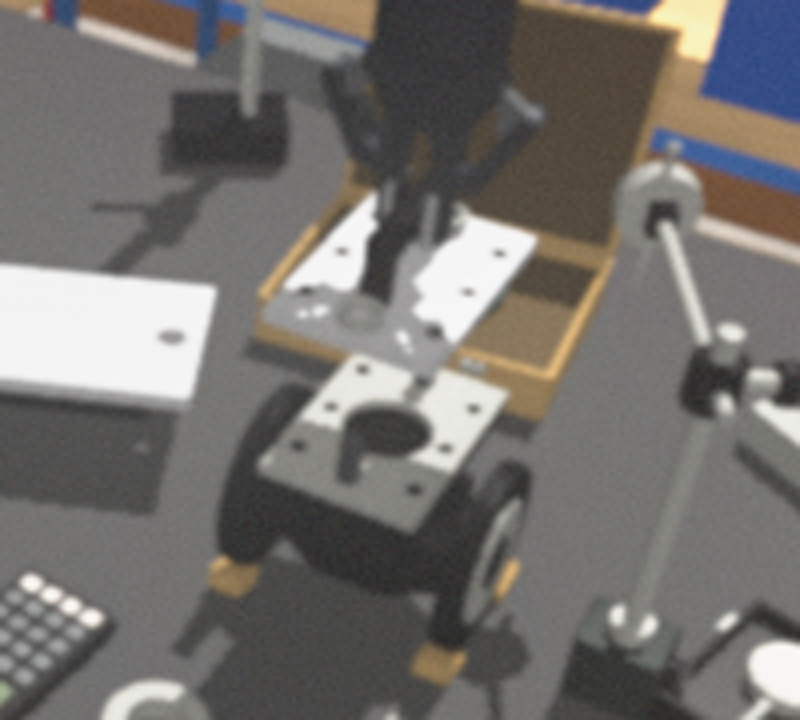

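View pics/t11.png

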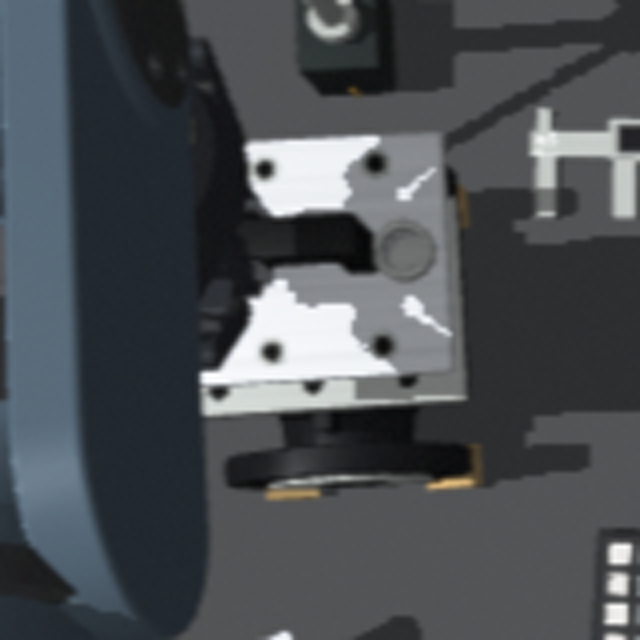

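```bash
cat > held.py <<'E'
from h import *
from scipy.optimize import least_squares
w=np.load("wh.npz")
g=cv2.cvtColor(w["img"],cv2.COLOR_RGB2GRAY)
big=cv2.resize(w["img"][55:300,180:460,::-1],None,fx=2.8,fy=2.8,interpolation=cv2.INTER_CUBIC);cv2.imwrite("pics/w9b.png",big)
tcp=np.array([.537,.2076,.3289])
obs=[((202.5,76),(-55,80,10)),((435.5,75),(55,80,10)),((319,113.5),(0,62,20))]
def f(v):
    c,s=np.cos(v[3]),np.sin(v[3]);Rz=np.array([[c,-s,0],[s,c,0],[0,0,1]])
    return np.concatenate([proj(w,v[:3]+Rz@(np.array(X)/1000))-p for p,X in obs])
r=least_squares(f,[.537,.2076,.273,.06],x_scale=[.01,.01,.01,.05]);print(r.x[:3].round(4),np.degrees(r.x[3]).round(2),r.fun.round(2))
print("under - tcp",(r.x[:3]-tcp).round(4))
E
python3 held.py
```

```text
[0.5385 0.206  0.2705] 3.6 [ 0.17 -0.59 -0.24 -0.58  0.07  1.14]
under - tcp [ 0.0015 -0.0016 -0.0584]
```

View pics/w9b.png

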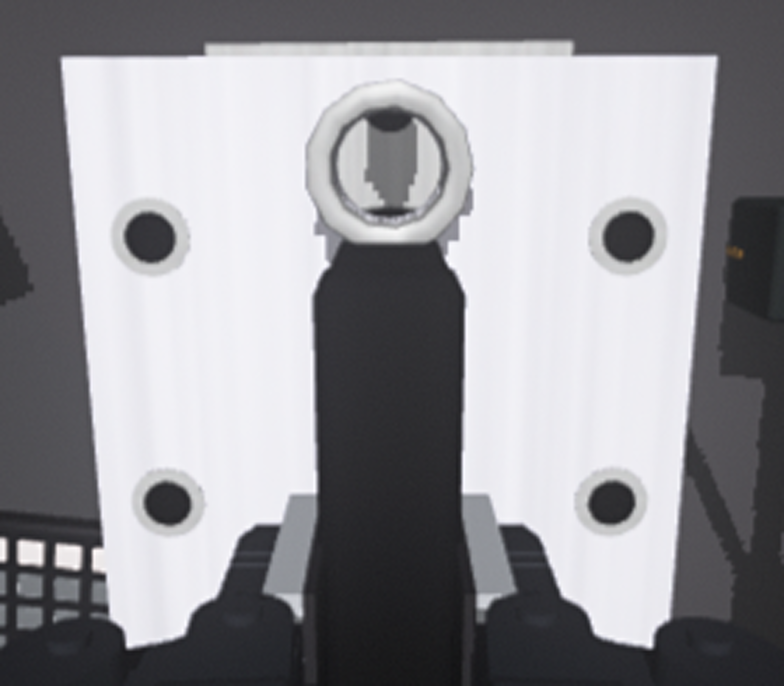

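Call:
play_rows --steps '[[[0.0145,0,0,0,0,0],[0,0,0.015,0,-0.3,0],[0,0,0.015,0,0,0],[0,0,0.015,0,0,0],[0,0,0.015,0,0,0],[0,0,0,0,0,0],[0,0,0,0,0,0]]]'

```text
t: 19.25
tcp_pos: [0.5372, 0.2225, 0.2695]
tool_rot: [0.685, 0.728, 0.001, 0.001]
force: [0.4, -0.1, -7.3]
finger_gap: 0.218
```

```bash
python3 rel.py "[.536,.222,.2084]"
python3 - <<'E'
from h import *
a=manip.snapshot("wrist");b=manip.snapshot("scene");c=manip.snapshot("top")
for n,x in(("w",a),("s",b),("t",c)): np.savez(n+"i.npz",**{k:x[k] for k in("img","K","world_from_camera")})
save(a,"w10",(180,55,460,300),2.8);save(b,"s12",(330,90,470,220),5.5);save(c,"t12",(150,110,270,240),4)
E
```

```text
[0.5372 0.2225 0.2695] [[-0.061, 0.998, 0.002], [0.998, 0.061, -0.0], [-0.0, 0.002, -1.0]] [ 2.010e-01  4.530e-01  1.531e+00 -1.000e-03  1.156e+00  1.400e-01] 0.21831783502185345 [ 0.4 -0.1 -7.3] [ 0.05  0.   -0.02] 19.25
delta tool [-0.0004 -0.0013  0.0611]
```

View pics/w10.png

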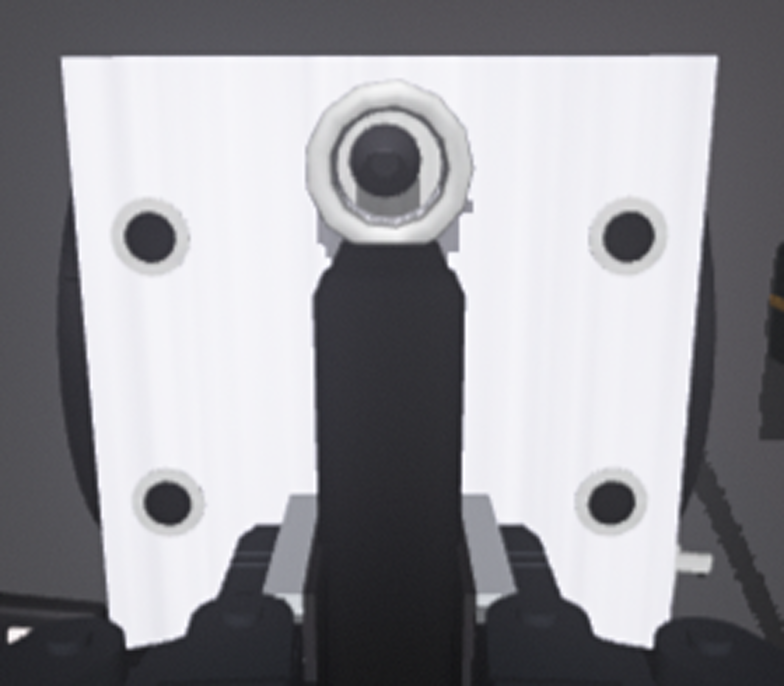

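View pics/s12.png

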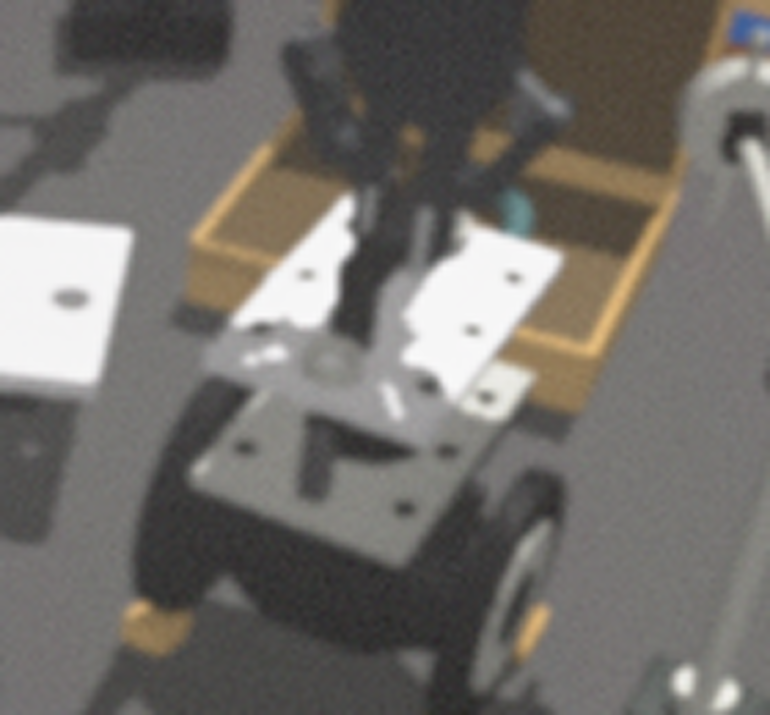

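View pics/t12.png

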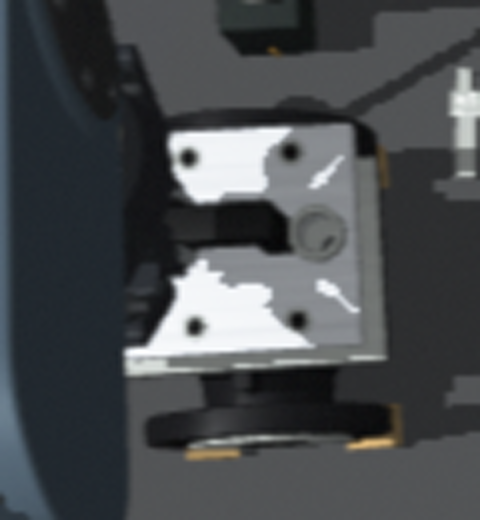

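Run:
```python
from h import *
w=np.load("wi.npz")
for p in[(383,163),(385,160)]: print("nose",atz(w,(180+p[0]/2.8,55+p[1]/2.8),.19).round(4))
u=.2695-.0584
for p in[(389,162),(388,164)]: print("bush",atz(w,(180+p[0]/2.8,55+p[1]/2.8),u+.02).round(4))
print("base of bush/hole bottom ellipse (388,168)?",atz(w,(180+388/2.8,55+168/2.8),u).round(4))
```

```text
nose [0.5335 0.2819 0.19  ]
nose [0.5338 0.2825 0.19  ]
bush [0.5345 0.2834 0.2311]
bush [0.5344 0.2831 0.2311]
base of bush/hole bottom ellipse (388,168)? [0.5345 0.2817 0.2111]
```

Call:
play_rows --steps '[[[-0.001,-0.0008,0.004,0,0,0],[0,0,0.007,0,0,0],[0,0,0.007,0,0,0],[0,0,0.007,0,0,0],[0,0,0.007,0,0,0],[0,0,0.007,0,0,0],[0,0,0,0,0,0]]]'

```text
t: 20.27
tcp_pos: [0.5358, 0.2214, 0.2295]
tool_rot: [0.685, 0.728, -0.0, 0.0]
force: [-0.4, 0.2, -6.3]
finger_gap: 0.219
```

```bash
python3 rel.py
python3 - <<'E'
from h import *
a=manip.snapshot("wrist");b=manip.snapshot("scene")
save(a,"w11",(180,55,460,300),2.8);save(b,"s13",(330,90,470,220),5.5)
E
```

```text
[0.5358 0.2214 0.2295] [[-0.061, 0.998, 0.0], [0.998, 0.061, -0.001], [-0.001, 0.0, -1.0]] [ 2.000e-01  4.990e-01  1.577e+00 -1.000e-03  1.066e+00  1.390e-01] 0.21890137436981272 [-0.4  0.2 -6.3] [ 0.02  0.02 -0.  ] 20.275
```

View pics/w11.png

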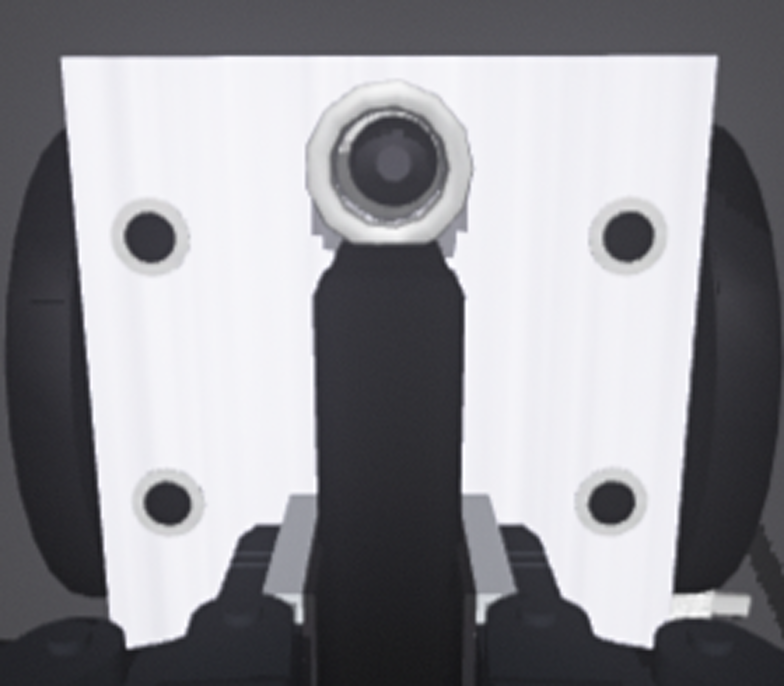

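View pics/s13.png

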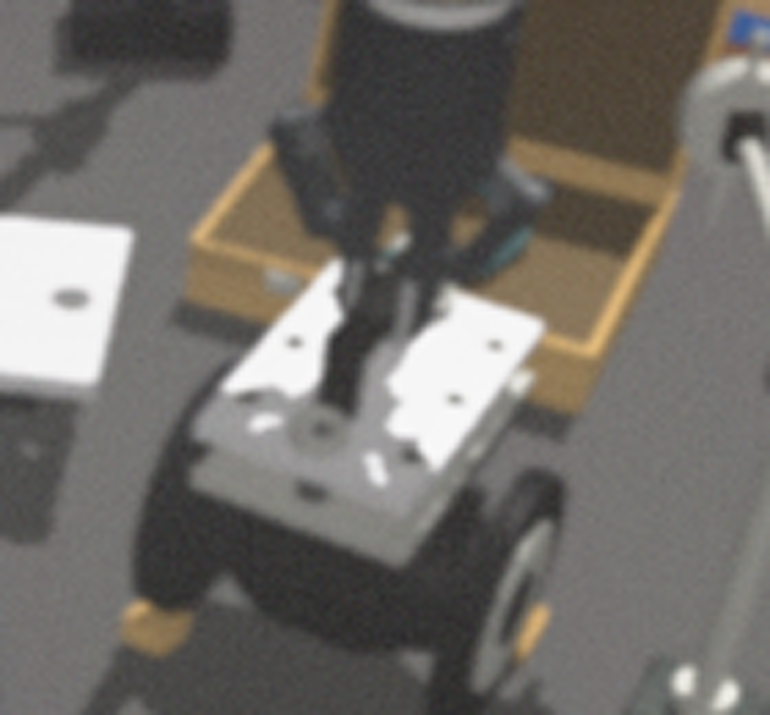

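Call:
play_rows --steps '[[[0,0.0007,0.005,0,0,0],[0,0,0.005,0,0,0],[0,0,0.004,0,0,0],[0,0,0.003,0,0,0],[0,0,0,0,0,0]]]'

```text
t: 21.0
tcp_pos: [0.5365, 0.2215, 0.2129]
tool_rot: [0.685, 0.728, 0.0, 0.0]
force: [0.0, -0.8, -6.6]
finger_gap: 0.22
```

```bash
python3 rel.py
```

```text
[0.5365 0.2215 0.2129] [[-0.061, 0.998, 0.001], [0.998, 0.061, -0.0], [-0.001, 0.001, -1.0]] [ 1.990e-01  5.210e-01  1.591e+00 -1.000e-03  1.029e+00  1.390e-01] 0.21963320583427554 [ 0.  -0.8 -6.6] [ 0.01 -0.02 -0.02] 21.0
```

Call:
play_rows --steps '[[[0,0,0.002,0,0,0],[0,0,0.002,0,0,0],[0,0,0,0,0,0]]]'

```text
t: 21.38
tcp_pos: [0.5366, 0.2215, 0.2091]
tool_rot: [0.685, 0.728, 0.0, 0.0]
force: [-0.1, -1.0, -6.6]
finger_gap: 0.218
```

Call:
play_rows --steps '[[[0,0,0.001,0,0,0],[0,0,0,0,0,0]]]'

```text
t: 21.62
tcp_pos: [0.5368, 0.2215, 0.2083]
tool_rot: [0.685, 0.728, 0.0, 0.001]
force: [0.8, -1.0, -6.6]
finger_gap: 0.216
```

Call:
play_rows --steps '[[[0,0,0.001,0,0,0],[0,0,0,0,0,0]]]'

```text
t: 21.88
tcp_pos: [0.537, 0.2215, 0.2081]
tool_rot: [0.685, 0.728, 0.001, 0.001]
force: [-1.4, -1.1, -0.5]
finger_gap: 0.216
```

Call:
play_rows --steps '[[[0,0,0.0005,0,0,0],[0,0,0,0,0,0]]]'

```text
t: 22.12
tcp_pos: [0.537, 0.2215, 0.2081]
tool_rot: [0.685, 0.728, 0.001, 0.001]
force: [-2.3, -2.3, 6.2]
finger_gap: 0.219
```

Call:
play_rows --steps '[[[0,0,0,0,0,0],[0,0,0,0,0,0],[0,0,0,0,0,0],[0,0,0,0,0,0]]]' --fingers 0.6

```text
t: 22.62
tcp_pos: [0.5368, 0.2215, 0.2067]
tool_rot: [0.685, 0.728, 0.0, 0.001]
force: [-0.3, -0.2, -0.4]
finger_gap: 0.598
```

```bash
python3 rel.py
python3 - <<'E'
from h import *
a=manip.snapshot("wrist");b=manip.snapshot("scene")
save(a,"w12",(160,40,480,310),2.4);save(b,"s14",(330,90,470,220),5.5)
E
```

```text
[0.5368 0.2215 0.2067] [[-0.061, 0.998, 0.001], [0.998, 0.061, -0.0], [-0.0, 0.001, -1.0]] [ 1.990e-01  5.290e-01  1.596e+00 -1.000e-03  1.014e+00  1.390e-01] 0.5975976587156384 [-0.3 -0.2 -0.4] [ 0.02  0.04 -0.01] 22.625
```

View pics/w12.png

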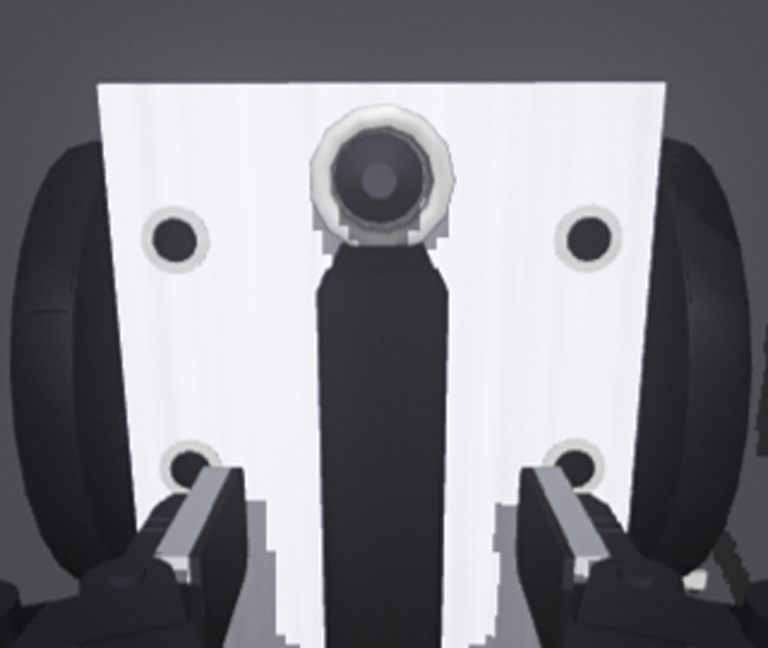

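View pics/s14.png

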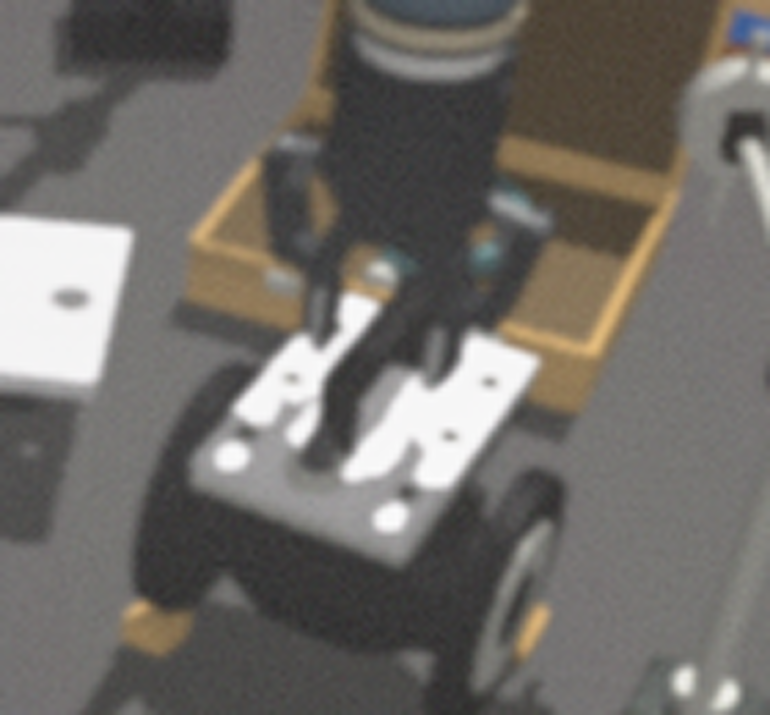

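Call:
play_rows --steps '[[[0,0,-0.01,0,0,0],[0,0,-0.02,0,0,0],[0,0,-0.03,0,0,0],[0,0,-0.05,0,0,0],[0,0,-0.05,0,0,0],[-0.04,0,0,0,0,0],[-0.04,0,0,0,0,0],[0,0,0,0,0,0],[0,0,0,0,0,0]]]'

```text
t: 23.85
tcp_pos: [0.5413, 0.142, 0.3672]
tool_rot: [0.685, 0.728, 0.001, 0.001]
force: [-0.8, 0.6, 0.2]
finger_gap: 0.602
```

```bash
python3 rel.py
python3 - <<'E'
from h import *
from scipy.optimize import least_squares
a=manip.snapshot("wrist");b=manip.snapshot("scene");c=manip.snapshot("top")
save(a,"w13",(160,0,560,300),2);save(b,"s15");save(c,"t15")
for l,z in(("dial",.265),("gauge_rod",.265),("post_axis",.265)):
    for s in(b,c): print(l,[(atz(s,x["point"],z)[:2].round(3),round(x["score"],2)) for x in manip.pinpoint(l,s)[:1]])
E
```

```text
[0.5413 0.142  0.3672] [[-0.06, 0.998, 0.002], [0.998, 0.06, 0.0], [0.0, 0.002, -1.0]] [ 0.057  0.326  1.452  0.     1.362 -0.004] 0.6020439672516726 [-0.8  0.6  0.2] [-0.    0.03  0.05] 23.85
dial [(array([0.625, 0.392]), 0.95)]
dial []
gauge_rod [(array([0.661, 0.354]), 0.97)]
gauge_rod []
post_axis [(array([0.733, 0.231]), 0.61)]
post_axis []
```

View pics/w13.png

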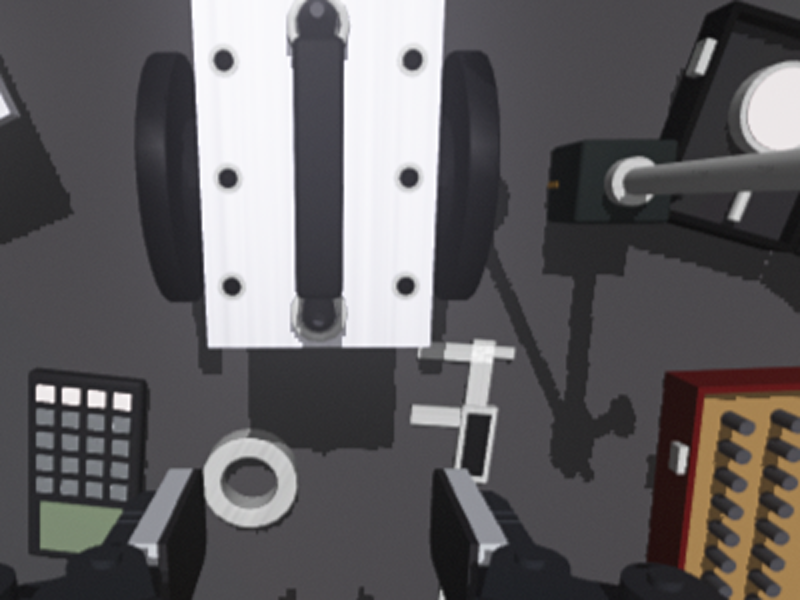

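View pics/s15.png

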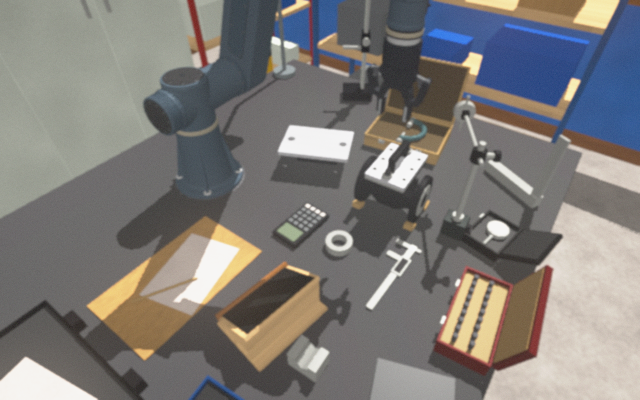

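View pics/t15.png

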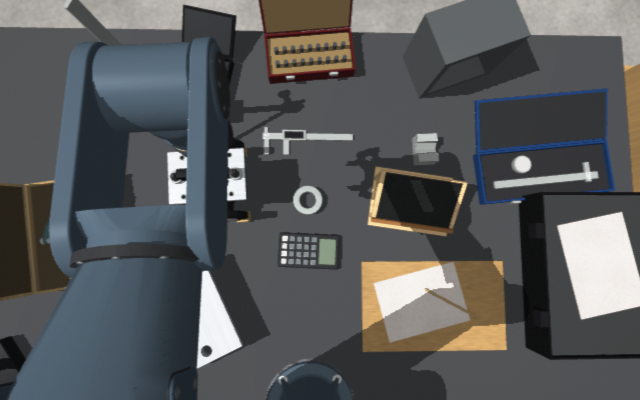

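Both pins stand through the bushes, the plate covers the flange, the dial arm is still swung clear (about 1.05 rad), the bystanders look unmoved, and the gripper is free. I'm handing in.

```bash
python3 -c "
from station import manip
print(manip.sign_off())"
```

```text
the job is handed in; nothing more can be done
None
```

The gauge plate is on the valve flange over both pins, the dial gauge is swung clear, and the job is handed in. It took about 24 s of the 64 s allowed. `sign_off` gave no verdict.

- **Dial gauge:** I pushed the arm by its rod towards the +y side. The camera estimate is about -1.05 rad, and it looked the same after the plate was placed.
- **Plate:** I took the smaller plate, the one with the handle, straight off its rest, levelled it and lowered it over the pins in small steps. Tool tilt stayed within about 0.2°. The force reading showed the flange taking the weight before I let go.
- **Last checks:** In the pictures both pins stand up through the bushes, the plate covers the flange, and the gripper is well clear. The ring gauge, V-block, caliper and calculator looked unmoved; I compared these by eye and did not measure them.
- **What disagreed:**
  - The overhead camera read the plate handle about 10 mm higher than the wrist camera. I went with the wrist camera and the grasp was good.
  - After placing, the robot blocked the overhead view of the dial, so the final arm angle comes from the scene camera only.
  - I judged the final flush and centre from the pictures, the contact force and the pin clearance, and did not measure them separately.

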